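# Put the walnuts away in the food box

## Task

Put the walnuts away: take the cup of walnuts from under the front edge of the wire shelf and pour all six walnuts into the open food box. Then set the empty cup down upright on the table, without dropping it, and close the food box's lid fully; leave the sugar box, the glue bottle and the milk carton standing where they are.

Things in the scene. Friction and masses are not known exactly. Their poses are not given: they have to be found in the camera images.
- cup: Ribbed metal cup, 100 mm tall, outside diameter 54 mm at the foot, 71 mm at the rim (67 mm at height 74 mm), wall 3 mm, about 70 g, full of walnuts to 6 mm below the rim. Stands on the table under the shelf's front edge, axis 15 to 25 mm behind that edge and 75 mm or more from the legs; 82 mm of air from rim to shelf. Origin: centre of its underside; z along its axis to the mouth.
- cup_rim (a point): Centre of the cup's mouth, 100 mm above the cup's origin along its axis.
- shelf: White wire shelf riser, fixed, 280 mm wide, 200 mm deep, 190 mm high; wire top (lowest wires at 182 mm) on four 6 mm wire legs, open all round below. Origin: on the table under the middle of its front edge, the one nearest the robot; x to the back, y along the edge, z up. Legs at y = +-136 mm, x = 4 and 196 mm. May stand left or right of the robot's middle, the food box on the other side.
- box: Clear plastic food box fixed on the table, 130 mm (x) by 190 mm (y) outside, 80 mm high, walls and floor 4 mm, open at the top; its hinged lid stands open at its +x edge, the one away from the robot. Origin: centre of its underside; x towards the hinge side, y along the hinge, z up.
- box_hinge (a point): Middle of the lid's hinge line: 65 mm along x from the box's centre, 80.5 mm above the table. The hinge line is parallel to the box's y. Axes as the box.
- box_lid (a joint): Lid hinge angle, rad: 0 fully shut, pi/2 straight up, start 1.65 to 1.9 (leaning away from the robot), stop 1.95. Lid: clear plate 130 by 190 mm, 8 mm thick, 0.1 kg, blue sealing bead on top; blue thumb tab, 60 mm wide, stands out 13 mm at the middle of its free edge. The stiff hinge keeps it at any angle; 1 to 2 N at the free edge moves it. Upright, its edge is 210 mm above the table.
- lid_edge (a point): Middle of the lid's free edge on its outer face (the face that is on top when shut), 130 mm from the hinge line, 8 mm off the lid's underside; moves with the lid.
- sugar_box: Bystander: blue and white cardboard box of sugar cubes, 75 by 115 by 60 mm high, loose on the rear part of the shelf's top. Origin: centre of its underside.
- glue_bottle: Bystander: white glue bottle with a black nozzle, 52 mm diameter, 145 mm tall, standing on the table between shelf and box. Origin: centre of its underside.
- milk_carton: Bystander: milk carton with a gable top, 70 by 70 mm, 217 mm tall, standing at the back between shelf and box. Origin: centre of its underside.
- walnut0: Walnut in its shell, one of six alike: roughly a ball of 29 mm diameter, 12 g, rolls easily; starts in the cup. Origin: its centre.
- walnut1: Walnut in its shell, one of six alike: roughly a ball of 29 mm diameter, 12 g, rolls easily; starts in the cup. Origin: its centre.
- walnut2: Walnut in its shell, one of six alike: roughly a ball of 29 mm diameter, 12 g, rolls easily; starts in the cup. Origin: its centre.
- walnut3: Walnut in its shell, one of six alike: roughly a ball of 29 mm diameter, 12 g, rolls easily; starts in the cup. Origin: its centre.
- walnut4: Walnut in its shell, one of six alike: roughly a ball of 29 mm diameter, 12 g, rolls easily; starts in the cup. Origin: its centre.
- walnut5: Walnut in its shell, one of six alike: roughly a ball of 29 mm diameter, 12 g, rolls easily; starts in the cup. Origin: its centre.

How it is judged (in metres and radians):
On the way, in this order (a step that is already met when the one before it is completed fails the run):
1. The cup is tipped (more than 57 degrees) with its mouth over the box: within 0.14 m of the box's centre seen from above (angle between cup's own z axis and vertical above 1 rad and horizontal distance between cup_rim and box below 0.14 m).
2. All six walnuts lie in the box (x of walnut0 in the frame of box between -0.066 and 0.066 m and y of walnut0 in the frame of box between -0.096 and 0.096 m and z of walnut0 in the frame of box between 0 and 0.08 m and x of walnut1 in the frame of box between -0.066 and 0.066 m and y of walnut1 in the frame of box between -0.096 and 0.096 m and z of walnut1 in the frame of box between 0 and 0.08 m and x of walnut2 in the frame of box between -0.066 and 0.066 m and y of walnut2 in the frame of box between -0.096 and 0.096 m and z of walnut2 in the frame of box between 0 and 0.08 m and x of walnut3 in the frame of box between -0.066 and 0.066 m and y of walnut3 in the frame of box between -0.096 and 0.096 m and z of walnut3 in the frame of box between 0 and 0.08 m and x of walnut4 in the frame of box between -0.066 and 0.066 m and y of walnut4 in the frame of box between -0.096 and 0.096 m and z of walnut4 in the frame of box between 0 and 0.08 m and x of walnut5 in the frame of box between -0.066 and 0.066 m and y of walnut5 in the frame of box between -0.096 and 0.096 m and z of walnut5 in the frame of box between 0 and 0.08 m), for 0.2 s.
3. The cup stands upright on the table, let go (angle between cup's own z axis and vertical below 0.1 rad and height (world z) of cup between -0.01 and 0.01 m and contact force between the fingers and cup below 0.05 N), for 0.2 s.
At the end, for the whole second after the job is handed in: All six walnuts are inside the box (centres within its walls and below its rim), the lid is shut (hinge angle under 0.06 rad), and the cup stands still and upright on the table (tilt under 0.1 rad, underside within 10 mm of the table top) (all of step 2 and angle between cup's own z axis and vertical below 0.1 rad and height (world z) of cup between -0.01 and 0.01 m and linear speed of cup below 0.02 m/s and value of joint box_lid below 0.06 rad); the robot touches nothing.
It fails at once if The cup is let go, dropped or thrown while its underside's centre is more than 30 mm above the table (contact force between the fingers and cup below 0.02 N and height (world z) of cup above 0.03 m).
It fails at once if The sugar box is moved more than 30 mm or knocked over (distance of sugar_box from where it was at the start of the episode above 0.03 m or angle between sugar_box's own z axis and vertical above 0.3 rad).
It fails at once if The glue bottle is moved more than 30 mm or knocked over (distance of glue_bottle from where it was at the start of the episode above 0.03 m or angle between glue_bottle's own z axis and vertical above 0.3 rad).
It fails at once if The milk carton is moved more than 30 mm or knocked over (distance of milk_carton from where it was at the start of the episode above 0.03 m or angle between milk_carton's own z axis and vertical above 0.3 rad).
It also fails if it takes over 72 s, if anything falls off the work surface, if the arm or the gripper's body presses on something with over 40 N, if the wrist force passes 120 N, or if a joint passes its speed limit or range.

## Robot

A 6-joint arm with a two-finger parallel gripper is mounted at the origin on the work surface. World frame = base frame: x ahead of the robot, y to its left, z up, the work surface at z = 0. Lengths are in mm, angles in rad, forces in N, time in s.
With the tool pointing down it reaches from about 325 to 775 mm from the base axis. Payload 5.5 kg.
Tool frame: the origin (TCP) lies midway between the tips of the shut fingers; the grasp point (between the pads) lies 19 mm behind it; z points along the fingers, y is the line along which they close (so a half turn about z gives the same grasp; the last joint's range is limited). The gripper opens to 85 mm and grips with 20 to 120 N. Pads are 22 mm wide; open, the fingers measure 114 mm over their backs; the gripper's body (76 mm by 85 mm) begins 54 mm behind the grasp point. The pads swing forward as they close: fully open they stand 13 mm farther back than shut.
Start: joints at [-1.318, 0.091, 1.231, -0, 1.82, -0.057], TCP at [182.921, -571.451, 231.275] pointing down, gripper open.
Joint ranges: [-2.87, 2.87], [-0.86, 2.18], [0.17, 2.46], [-1.51, 4.65], [0.06, 2.69], [-2.65, 2.65]. Speed limits (rad/s): [2.57, 2.57, 3.01, 3.14, 3.14, 3.14].

## Interface

Orientations are given as [roll, pitch, yaw] about the fixed x, y, z axes, in that order (R = Rz(yaw) Ry(pitch) Rx(roll)).
In Python, from bench import ctrl gives the robot as it stands.
- The arm moves only by the shell command python3 -m jog 'ROWS' [OPENING] [FORCE]. ROWS is JSON, a list of rows, each a list of 6 numbers: the shift along the world's x, y, z in m, then the turn, a rotation vector about the world's x, y, z in degrees. In form: [[x, y, z, wx, wy, wz], ...]. A call has exactly 8 rows; each row is the pose to reach, as a shift and turn from the pose commanded when the call began; what a row does not reach only later rows make up. A row lasts 1/8 s, in which the tool goes at most 62.5 mm and 10.7 degrees, less where a joint would pass 70% of its speed; a pose out of reach is approached as far as the arm can. A call with a gripper value outside its range is refused whole. OPENING is the opening, from 0 (shut) to 1 (fully open), set as the call begins (- or left out, the last holds). The fingers move at their own pace and stop on an object; FORCE is the grip in N (left out, the last holds). Time passes only in rows, so rows that repeat a pose let the fingers close, or fill a call up. It gives the time, the measured TCP pose, the force, the opening and the grip force at its end, in the units of the state.
- ctrl.sense(): the state, without advancing time (a new reading comes with each control period).
- ctrl.capture(name): name is "scene" or "side" or "wrist"; returns (picture, depth): 400x640x3 uint8, blue, green, red; 400x640 float32, mm along the optical axis (not along the pixel's ray), 0 where there is no reading.
- ctrl.camera_info(name): a dict with "vfov" (degrees; the focal length in pixels is half the picture's height over the tangent of half this angle, whatever the lens; pixels are square), "cx", "cy" (the principal point, pixels), "k1" (the pictures are not rectified: a ray, as slopes to the right and down, at radius r is drawn at 1 + k1 r^2 times it, then the intrinsics apply), "xyz" and "orientation" of the camera in the world. Camera axes: x right, y up, looking along -z (the intrinsics and any distortion apply to the point x, -y, -z); pixel columns grow to the right and rows downward; lengths in mm; the calibration is good to about 2 mm. A picture is of the moment at which its call begins: read the wrist's pose just before it. camera_info takes no time and is no camera call; for the wrist camera it gives the pose at the moment of the call.
- ctrl.sign_off(): hands the job in; it is judged then, once.
The state is a dict: "t": time; "joint_positions": joint angles; "qvel": joint speeds; "tau": joint torques, N m; "ee_pos": TCP position; "eef_rot": TCP orientation; "contact_force": force on the tool from outside, world axes, zero at the start; "moment": the same for the moment, N m; "grip_width": finger opening in mm; "gripper_force": force on a finger pad.
Only numpy, scipy, OpenCV 4.12 (cv2) and the standard library are available. Lean on these libraries where they do the work, as an engineer would, in place of code of your own. Each camera call takes 0.05 s, during which the arm holds its last target. There are 200 camera calls.

## Working session

There is one attempt and no reset: what is moved stays moved. The work goes in short steps, Python scripts to look and compute and a shell command to move; the robot and the scene stay as the last step left them, time stands still between calls to the robot, and variables do not carry over. Pictures are saved under pics/ and viewed, at most 10 in all, crops included, and the job is handed in when it is done.

```bash
ls; mkdir -p pics; cat > h.py <<'E'
import numpy as np, cv2
from bench import ctrl
from scipy.spatial.transform import Rotation as R
def cam(n):
    i=ctrl.camera_info(n); p,d=ctrl.capture(n); return i,p,d
def rot(i):
    o=np.array(i['orientation'],float)
    return o if o.shape==(3,3) else R.from_euler('xyz',o).as_matrix()
def cloud(i,d):
    h,w=d.shape; f=h/2/np.tan(np.radians(i['vfov'])/2)
    v,u=np.mgrid[0:h,0:w].astype(float)
    K=np.array([[f,0,i['cx']],[0,f,i['cy']],[0,0,1]])
    q=cv2.undistortPoints(np.stack([u.ravel(),v.ravel()],1)[:,None],K,np.array([i['k1'],0,0,0,0.]))[:,0]
    z=d.ravel()
    P=np.stack([q[:,0]*z,-q[:,1]*z,-z],1)@rot(i).T+np.array(i['xyz'])
    P[z==0]=np.nan
    return P.reshape(h,w,3)
E
python3 - <<'E'
from h import *
print(ctrl.sense())
for n in ['scene','side']:
    i,p,d=cam(n); print(n,i); cv2.imwrite(f'pics/{n}0.png',p); np.save(f'{n}.npy',cloud(i,d))
E
```

```text
pics
{'t': 0.0, 'joint_positions': array([-1.31770777e+00,  9.18517245e-02,  1.23192715e+00,  1.88508926e-05,
        1.81979327e+00, -5.66808356e-02]), 'qvel': array([-0.0004488 , -0.00011204,  0.00022273,  0.00130043, -0.00113341,
       -0.00137393]), 'tau': array([ 1.21928369e-03, -4.58734274e+01, -4.18022132e+01, -6.95546737e-05,
        1.15557353e-02,  1.37737501e-05]), 'ee_pos': array([ 182.84511582, -571.15332659,  230.13183875]), 'eef_rot': array([-3.13961738e+00, -1.30388484e-04,  3.09773894e-01]), 'contact_force': array([-0.61183789,  0.15335693,  0.60533277]), 'moment': array([0.02219314, 0.05654287, 0.01404671]), 'gripper_force': 0.0, 'grip_width': 85.18358350538617}
scene {'vfov': 57.879012434623725, 'cx': 319.2969286918485, 'cy': 194.6658815613983, 'k1': -0.08469087582547287, 'xyz': array([270.01750745, 388.35112626, 682.52052148]), 'orientation': array([ 0.74575708,  0.01558772, -2.48491238])}
side {'vfov': 57.67605875271902, 'cx': 314.7524508757945, 'cy': 199.237813572831, 'k1': -0.062184737009789694, 'xyz': array([292.13698293, 659.89457591, 628.34932071]), 'orientation': array([ 0.98977581,  0.00478182, -2.7055931 ])}
```

View pics/scene0.png

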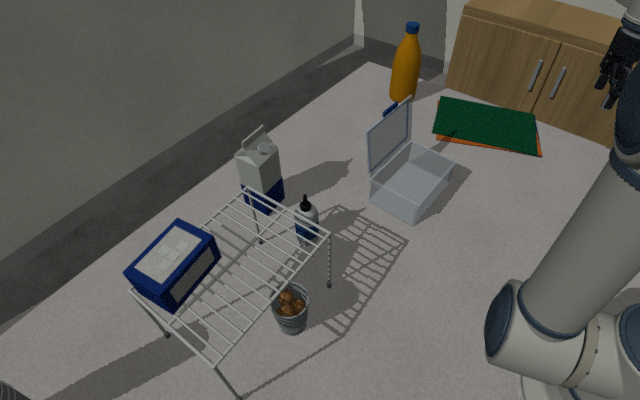

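View pics/side0.png

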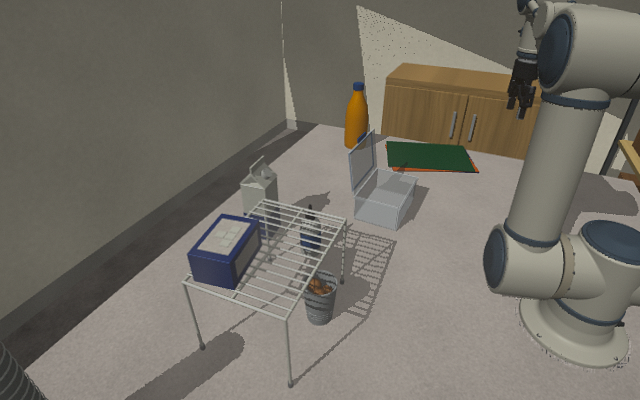

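The scene view shows the cup's rim at about (290,292) and its foot at (293,330). The shelf's front corners are at (329,235) and (213,362). The box rim corners are near (371,178), (418,219), (452,170) and (410,143), the lid's top is at (410,98), the glue bottle at (306,215) and the carton at (260,170). The side view agrees.

```bash
python3 - <<'E'
from h import *
np.set_printoptions(precision=0,suppress=True)
for n in ['scene','side']:
    P=np.load(n+'.npy'); print(n)
    X,Y,Z=P[...,0],P[...,1],P[...,2]
    pts=dict(scene=dict(legL=(238,396),legR=(329,286),legRb=(261,241),cupfoot=(293,332),boxA=(371,178),boxB=(417,221),boxC=(452,170),boxD=(410,144),lidtopR=(410,99),lidtopL=(370,133)),
      side=dict(legL=(291,382),legR=(342,282),legLb=(202,346)))[n]
    for k,(u,v) in pts.items():
        w=P[v-2:v+3,u-2:u+3].reshape(-1,3); print(k,w[np.nanargmax(w[:,2])],w[np.nanargmin(w[:,2])],P[v,u])
    # shelf: white wires near z 182..190
    m=(Z>178)&(Z<196)&(X>250)&(X<850)&(Y>-250)&(Y<500)
    q=P[m][:,:2].astype(np.float32); print('shelf',len(q),cv2.minAreaRect(q))
    win=dict(scene=(270,310,280,335),side=(303,337,268,325))[n]
    M=np.zeros(Z.shape,bool);M[win[2]:win[3],win[0]:win[1]]=1
    for zl in [(20,40),(60,75),(93,103)]:
        m=M&(Z>zl[0])&(Z<zl[1]);q=P[m]; 
        if len(q): print('cup',zl,len(q),q.min(0),q.max(0))
    np.save(n+'m.npy',M)
E
```

```text
scene
legL [476. 360.  45.] [486. 353.  -2.] [476. 359.  29.]
legR [487.  95.  13.] [491.  93.  -2.] [485.  93.   9.]
legRb [569. 169. 188.] [677.  92.  -3.] [675.  97.  12.]
cupfoot [478. 217.  33.] [477. 212.   5.] [479. 215.  18.]
boxA [ 557. -161.   85.] [ 597. -237.   -2.] [ 554. -167.   75.]
boxB [ 424. -163.   20.] [ 423. -175.   -3.] [ 422. -178.   -1.]
boxC [ 414. -313.   78.] [ 426. -409.   -1.] [ 416. -342.   47.]
boxD [ 546. -337.   78.] [ 540. -347.   62.] [ 541. -342.   71.]
lidtopR [ 567. -332.  210.] [ 563. -352.  190.] [ 564. -339.  202.]
lidtopL [ 574. -165.  207.] [ 569. -176.  191.] [ 571. -169.  200.]
shelf 5608 ((627.1927490234375, 80.86262512207031), (271.80255126953125, 616.96044921875), 12.992586135864258)
cup (20, 40) 93 [468. 179.  20.] [526. 226.  40.]
cup (60, 75) 286 [465. 165.  60.] [529. 229.  75.]
cup (93, 103) 267 [463. 161.  93.] [533. 231. 102.]
side
legL [482. 365.  23.] [484. 350.  -2.] [479. 363.  17.]
legR [492.  95.  14.] [489.  82.  -1.] [490.  93.   6.]
legLb [673. 370.  17.] [671. 368.   2.] [670. 371.  13.]
shelf 3891 ((630.1116943359375, 82.99008178710938), (272.0263671875, 619.22314453125), 12.899609565734863)
cup (20, 40) 155 [471. 189.  20.] [526. 228.  40.]
cup (60, 75) 220 [468. 165.  60.] [531. 231.  75.]
cup (93, 103) 236 [466. 162.  93.] [536. 233. 102.]
```

```bash
python3 - <<'E'
from h import *
from scipy.optimize import least_squares
np.set_printoptions(precision=0,suppress=True)
for n in ['scene','side']:
    P=np.load(n+'.npy'); X,Y,Z=P[...,0],P[...,1],P[...,2]
    B=(X>380)&(X<620)&(Y>-380)&(Y<-120)
    q=P[B&(Z>76)&(Z<84)][:,:2]; r=cv2.minAreaRect(q.astype(np.float32)); print(n,len(q),q.min(0),q.max(0),r)
    print(cv2.boxPoints(r))
    q=P[B&(Z>100)]; print('lid',len(q))
    for a,b in [(100,120),(140,160),(185,200),(200,225)]:
        s=q[(q[:,2]>a)&(q[:,2]<b)]; 
        if len(s): print(a,b,len(s),s.min(0),s.max(0),s.mean(0))
    m=(X>520)&(X<720)&(Y>-90)&(Y<120)&(Z>15)
    # bottle/carton plan blobs
    for a,b in [(20,80),(100,150),(195,225)]:
        mm=m&(Z>a)&(Z<b); s=P[mm]
        H,_,_=np.histogram2d(s[:,0],s[:,1],bins=[np.arange(520,721,20),np.arange(-90,121,15)]); print(a,b);print(H.astype(int))
E
```

```text
scene 513 [ 412. -352.] [ 561. -151.] ((485.814697265625, -251.90882873535156), (195.8838653564453, 140.81219482421875), 86.90392303466797)
[[ 410. -346.]
 [ 551. -354.]
 [ 561. -158.]
 [ 421. -150.]]
lid 1980
100 120 291 [ 548. -350.  100.] [ 564. -161.  120.] [ 555. -247.  110.]
140 160 327 [ 554. -347.  140.] [ 571. -161.  160.] [ 561. -245.  150.]
185 200 265 [ 560. -352.  185.] [ 578. -163.  200.] [ 567. -247.  192.]
200 225 357 [ 563. -352.  200.] [ 579. -162.  222.] [ 571. -250.  208.]
20 80
[[  0   0   0   0   0   0   0   0   0   0   0   0   0   0]
 [  0   0   0   0   0   0   0   0   0   0   0   0   0   0]
 [  0   0   0   0   0   0  12  40   0   0   0   0   0   0]
 [  0   0   0   0   0   0  13  16 124   0   0   0   0   0]
 [  0   0   0   0   0   0   0   0  59   0   0   0   0   0]
 [  0   0   0   0   0   0   0   0   0   0   0   0   0   0]
 [  0   0   0   0   0   0   0   0   0   0   0   0   0   0]
 [  0   0   0   0   0   0   0   0   0   0   0   0  21   0]
 [  0   0   0   0   0   0   0   0   0   0   0   0   7   0]
 [  0   0   0   0   0   0   0   4   0   0   0   0   0   0]]
100 1
[... 1806 characters left out ...]
0  0  0  0  0  0  0]
 [ 0  0  0  0  0  0  0  0  0  0  0  0  0  0]
 [ 0  0  0  0  0  0  7 25  6  0  0  0  0  0]
 [ 0  0  0  0  0  0  0 41 27  0  0  0  0  0]
 [ 0  0  0  0  0  0  0  1  0  0  0  0  0  0]
 [ 0  0  0  0  0  0  0  0  0  0  0  0  0  0]
 [ 0  0  0  0  0  0  0  0  0  0  0  0  0  0]
 [ 0  0  0  0  0  0  0  0  0  0  0  0 30  0]
 [ 0  0  0  0  0  0  0  0  0  0  0  0  0  0]]
195 225
[[0 0 0 0 0 0 0 0 0 0 0 0 0 0]
 [0 0 0 0 0 0 0 0 0 0 0 0 0 0]
 [0 0 0 0 0 0 0 0 0 0 0 0 0 0]
 [0 0 0 0 0 0 0 0 0 0 0 0 0 0]
 [0 0 0 0 0 0 0 0 0 0 0 0 0 0]
 [0 0 0 0 0 0 0 0 0 0 0 0 0 0]
 [0 0 0 0 0 0 0 0 0 0 0 0 0 0]
 [0 0 0 0 0 0 0 0 0 0 0 0 0 0]
 [0 0 0 0 0 0 0 0 0 0 0 0 0 0]
 [0 0 0 0 0 0 0 0 0 0 0 0 0 0]]
```

```bash
cat >> h.py <<'E'
def tgt(az,pitch,roll=0):
    "tool R: approach azimuth, degrees below horizontal, y_tool horizontal to the right; roll about tool z"
    r0=R.from_matrix(np.array([[0,0,1],[0,-1,0],[1,0,0]]).astype(float)) # x=up,y=-y,z=+x
    return R.from_euler('z',az,degrees=True)*R.from_euler('y',pitch,degrees=True)*r0*R.from_euler('z',roll,degrees=True)
def rv(a,b): return np.round((b*a.inv()).as_rotvec(degrees=True),1)
E
python3 - <<'E'
from h import *
a=R.from_euler('xyz',[np.pi,0,.3098]); print(rv(a,tgt(21,25)), tgt(21,90).as_matrix().round(2), a.as_matrix().round(2))
E
python3 -m jog '[[0.024,0.0525,0.01,0,0,0],[0.048,0.105,0.02,0,0,0],[0.072,0.1575,0.03,0,0,0],[0.096,0.21,0.04,0,0,0],[0.12,0.2625,0.05,0,0,0],[0.144,0.315,0.06,0,0,0],[0.168,0.3675,0.07,0,0,0],[0.19,0.42,0.08,0,0,0]]' 1 40
```

```text
[ 21.6 -61.3   2.9] [[ 0.93  0.36  0.  ]
 [ 0.36 -0.93  0.  ]
 [ 0.    0.   -1.  ]] [[ 0.95  0.3   0.  ]
 [ 0.3  -0.95 -0.  ]
 [ 0.    0.   -1.  ]]
t: 1.1
ee_pos: [373.2, -149.6, 311.2]
eef_rot: [-3.141, 0.0, 0.31]
contact_force: [1.0, -0.3, 0.7]
grip_width: 85.5
gripper_force: 0.0
```

```bash
python3 -m jog '[[0.003,0.037,-0.01,2.7,-7.7,0.36],[0.006,0.075,-0.02,5.4,-15.3,0.72],[0.009,0.112,-0.03,8.1,-23,1.1],[0.012,0.15,-0.04,10.8,-30.6,1.45],[0.015,0.188,-0.05,13.5,-38.3,1.8],[0.018,0.225,-0.06,16.2,-46,2.2],[0.021,0.262,-0.07,18.9,-53.6,2.5],[0.027,0.3,-0.09,21.6,-61.3,2.9]]'
python3 -c "
from h import *
s=ctrl.sense();print(s['joint_positions'].round(3),s['ee_pos'].round(1),rv(R.from_euler('xyz',s['eef_rot']),tgt(21,25)))"
```

```text
t: 2.1
ee_pos: [560.5, 86.9, 252.7]
eef_rot: [-3.099, -1.08, 0.366]
contact_force: [1.0, 1.6, 0.3]
grip_width: 85.5
gripper_force: 0.0
[-0.237 -0.856  2.234  0.73   0.929  0.757] [560.5  86.9 252.7] [ 0.1 -3.3 -2.1]
```

```bash
python3 -m jog '[[0,0,0.04,0,0,0],[0,0,0.08,0,0,0],[0,0,0.12,0,0,0],[-0.02,0,0.12,0,0,0],[-0.02,0,0.12,0,0,0],[-0.02,0,0.12,0,0,0],[-0.02,0,0.12,0,0,0],[-0.02,0,0.12,0,0,0]]'
cat >> h.py <<'E'
import json
def log():
    s=ctrl.sense()
    open('data.jsonl','a').write(json.dumps([list(map(float,s[k])) for k in('joint_positions','ee_pos','eef_rot')])+'\n')
    return s
E
python3 -c "
from h import *
s=log();print(s['joint_positions'].round(4),s['ee_pos'].round(1),s['eef_rot'],rv(R.from_euler('xyz',s['eef_rot']),tgt(21,25)))"
```

```text
t: 3.1
ee_pos: [542.9, 86.4, 371.8]
eef_rot: [-3.095, -1.071, 0.364]
contact_force: [1.0, 0.4, -0.8]
grip_width: 85.5
gripper_force: 0.0
[-0.2546 -0.8555  2.017   0.6547  1.1156  0.9068] [542.9  86.4 371.8] [-3.09467254 -1.07102869  0.36443689] [ 0.2 -3.8 -2.3]
```

```bash
cat > k.py <<'E'
from h import *
from scipy.optimize import least_squares
D=[json.loads(l) for l in open('data.jsonl')]
D+=[[[-1.31770777,.0918517,1.23192715,0,1.81979327,-.0566808],[182.845,-571.153,230.5],[-3.1396,0,.30977]],
    [[-0.237,-0.856,2.234,0.73,0.929,0.757],[560.5,86.9,252.7],[-3.099,-1.08,.366]]]
def fk(q,p):
    h,a1,oy,L1,a3,L2,d6,c=p
    r=R.from_euler('z',q[0]); t=np.array([0,0,h])+r.apply([a1,oy,0])
    r=r*R.from_euler('y',q[1]); t=t+r.apply([0,0,L1])
    r=r*R.from_euler('y',q[2]); t=t+r.apply([a3,0,L2])
    r=r*R.from_euler('z',q[3])*R.from_euler('y',q[4])*R.from_euler('z',q[5]+c)
    return t+r.apply([0,0,d6]),r
def res(p,D=D):
    o=[]
    for q,t,e in D:
        T,r=fk(q,p); o+=list(T-np.array(t))+list(300*(R.from_euler('xyz',e).inv()*r).as_rotvec())
    for v,w in zip(p,[150,0,0,400,0,400,250,0]): o.append((v-w)*1e-3)
    return np.array(o)
LO=np.array([-2.87,-.86,.17,-1.51,.06,-2.65]);HI=np.array([2.87,2.18,2.46,4.65,2.69,2.65])
def fit():
    b=None
    for c in(0,np.pi/2,np.pi,-np.pi/2):
        s=least_squares(res,[150,0,0,400,0,400,250,c])
        if b is None or s.cost<b.cost:b=s
    return b
def ik(t,r,p,q0):
    f=lambda q:np.r_[fk(q,p)[0]-t,300*(r.inv()*fk(q,p)[1]).as_rotvec()]
    s=least_squares(f,np.clip(q0,LO+.01,HI-.01),bounds=(LO,HI)); return s.x,np.abs(s.fun).max()
E
python3 - <<'E'
from k import *
np.set_printoptions(precision=3,suppress=True)
s=fit();print(s.x,s.cost);print(s.fun.round(1))
E
```

```text
[157.43    0.081  34.102 372.616  97.185 558.428 340.492   1.571] 0.09621831127657483
[-0.  -0.   0.  -0.   0.   0.   0.1 -0.1 -0.2 -0.   0.   0.  -0.1 -0.1
  0.2 -0.2 -0.1 -0.   0.   0.   0.  -0.   0.1  0.2  0.1  0. ]
```

```bash
cat >> k.py <<'E'
P=fit().x
def best(t,r,seeds=None):
    az=np.arctan2(t[1],t[0]); b=None
    for q0 in (seeds if seeds is not None else [[az,.3,1.2,0,1.2,0],[az,-.5,2,0,.6,1.5],[az,-.5,2,.7,.9,1],[az,-.5,2,-.7,.9,1],[az,-.5,2,3.1,.9,-1],[az,-.5,2,1.5,1.2,0],[az,-.3,1.6,-1.2,1.2,0]]):
        x=ik(t,r,P,q0)
        if b is None or x[1]<b[1]: b=x
    return b
E
python3 - <<'E'
from k import *
np.set_printoptions(precision=2,suppress=True)
cup=np.array([499,196,65.])
for az in (21,0,-15,-30,-45,40,55):
  for pit in (20,35,45,55):
    r=tgt(az,pit); t=cup+22*r.as_matrix()[:,2]
    a=best(t,r); hd=np.array([np.cos(np.radians(az)),np.sin(np.radians(az)),0])
    b=best(t-100*hd,r,[a[0]]) 
    print(az,pit,a[0],round(a[1],1),'pre',b[0],round(b[1],1))
E
```

```text
21 20 [ 0.27 -0.62  2.46  0.39  0.2   1.15] 43.1 pre [ 0.37 -0.86  2.46 -0.11  0.61  1.67] 85.8
21 35 [ 0.26 -0.75  2.46  0.17  0.51  1.36] 7.3 pre [ 0.28 -0.86  2.46  0.07  0.75  1.46] 59.4
21 45 [ 0.27 -0.69  2.36  0.11  0.69  1.42] 0.0 pre [ 0.27 -0.86  2.42  0.07  0.9   1.45] 38.2
21 55 [ 0.28 -0.55  2.22  0.06  0.87  1.46] 0.0 pre [ 0.26 -0.86  2.38  0.06  1.06  1.45] 14.7
0 20 [ 0.7  -0.36  2.46  4.54  0.72 -2.65] 18.4 pre [ 1.03 -0.26  2.46  4.65  1.1  -2.58] 39.1
0 35 [ 0.58 -0.63  2.41 -0.82  0.66  2.63] 0.0 pre [ 0.81 -0.83  2.46 -0.78  1.    2.65] 21.9
0 45 [ 0.52 -0.57  2.3  -0.52  0.78  2.35] 0.0 pre [ 0.73 -0.86  2.45 -0.6   1.02  2.49] 6.3
0 55 [ 0.46 -0.48  2.17 -0.33  0.92  2.16] 0.0 pre [ 0.62 -0.81  2.37 -0.38  1.1   2.28] 0.0
-15 20 [ 0.8  -0.24  2.38  4.65  0.97 -2.62] 24.9 pre [ 1.05 -0.23  2.46  4.65  1.19 -2.48] 49.0
-15 35 [ 0.57 -0.57  2.3  -0.74  0.84  2.65] 28.7 pre [ 0.76 -0.86  2.45 -0.71  1.04  2.65] 38.4
-15 45 [ 0.59 -0.45  2.19 -0.65  0.94  2.65] 11.2 pre [ 0.75 -0.71  2.33 -0.61  1.11  2.65] 21.9
-15 55 [ 0.56 -0.37  2.09 -0.51  1.04  2.57] 0.0 pre 
[... 875 characters left out ...]
0.5  -0.54  2.46  1.25  1.27 -0.2 ] 49.1
40 35 [-0.02 -0.67  2.43  0.88  0.77  0.39] 0.0 pre [-0.3  -0.82  2.46  0.86  1.16  0.32] 24.8
40 45 [ 0.05 -0.6   2.31  0.6   0.85  0.66] 0.0 pre [-0.2  -0.86  2.45  0.67  1.14  0.5 ] 13.6
40 55 [ 0.12 -0.5   2.18  0.39  0.97  0.85] 0.0 pre [-0.07 -0.85  2.39  0.45  1.18  0.72] 0.0
55 20 [-0.25 -0.36  2.38  1.39  1.11 -0.35] 0.0 pre [-0.57 -0.47  2.46  1.26  1.4  -0.38] 1.8
55 35 [-0.15 -0.45  2.3   1.02  1.04  0.03] 0.0 pre [-0.44 -0.63  2.41  0.99  1.31 -0.08] 0.0
55 45 [-0.06 -0.45  2.21  0.77  1.05  0.26] 0.0 pre [-0.33 -0.64  2.34  0.79  1.28  0.11] 0.0
55 55 [ 0.03 -0.4   2.11  0.54  1.1   0.47] 0.0 pre [-0.21 -0.61  2.25  0.58  1.28  0.3 ] 0.0
```

```bash
python3 - <<'E'
from k import *
np.set_printoptions(precision=2,suppress=True)
cup=np.array([499,196,65.]); az,pit=40,40
r=tgt(az,pit); t=cup+22*r.as_matrix()[:,2]
g=best(t,r); print('grasp',g,t)
for s in (50,100,150): print('pre',s,best(t-s*r.as_matrix()[:,2],r,[g[0]]))
print('cmd rv from now', rv(R.from_euler('xyz',[-3.0947,-1.071,.3644]),r))
c_t=r.inv().apply([0,0,1])  # cup axis in tool
q1=g[0]; box=np.array([486,-251,0.])
out=[]
for a in range(-90,61,15):
  for p in (15,25,35,50,70,90,110):
    for ro in range(-180,180,30):
      T=tgt(a,p,ro); d=T.apply(c_t); tilt=np.degrees(np.arccos(d[2]))
      if not 100<tilt<125: continue
      z=T.as_matrix()[:,2]
      grip=np.array([0,0,125.])+[box[0]-10,box[1],0]-35*d
      if z[2]>-0.1: continue
      q,e=best(grip+22*z,T,[np.r_[-.5,q1[1:]],[-.5,.3,1.3,0,1.2,0],[-.5,-.3,1.8,.8,1,0],[-.5,-.3,1.8,-.8,1,0]])
      if e<1: out.append((round(np.abs(q-q1)[3:].sum(),2),a,p,ro,round(tilt),d,q))
out.sort(key=lambda o:o[0])
for o in out[:25]: print(*o)
print(len(out))
E
```

```text
grasp (array([ 0.02, -0.64,  2.37,  0.73,  0.81,  0.53]), np.float64(8.526512829121202e-14)) [511.91 206.83  50.86]
pre 50 (array([-0.07, -0.83,  2.42,  0.7 ,  0.97,  0.58]), np.float64(2.2737367544323206e-13))
pre 100 (array([-0.19, -0.86,  2.37,  0.72,  1.16,  0.53]), np.float64(15.63613830868212))
pre 150 (array([-0.32, -0.86,  2.3 ,  0.76,  1.35,  0.47]), np.float64(28.345454499823518))
cmd rv from now [-7.1  9.1 16.8]
2.06 -60 25 -150 109 [-0.1   0.94 -0.33] [-0.2  -0.55  2.31 -1.16  0.83  0.39]
2.07 -60 35 -150 100 [-0.12  0.98 -0.17] [-0.26 -0.53  2.23 -0.86  0.87  0.11]
2.13 -75 35 -150 100 [ 0.14  0.98 -0.17] [-0.17 -0.35  2.1  -0.97  1.12  0.42]
2.25 0 15 120 102 [-0.72 -0.66 -0.2 ] [-0.98 -0.61  2.46  1.45  0.94  1.93]
2.35 -45 35 -150 100 [-0.37  0.91 -0.17] [-0.42 -0.67  2.31 -0.51  0.64 -0.41]
2.36 -90 35 -150 100 [ 0.38  0.91 -0.17] [-0.12 -0.17  1.95 -0.98  1.35  0.63]
2.36 -75 25 -150 109 [ 0.15  0.93 -0.33] [-0.1  -0.33  2.16 -1.21  1.14  0.63]
2.38 15 15 120 102 [-0.52 -0.83 -0.2 ] [-1.09 -0.35  2.29  1.4   1.27  1.78]
2.43 -60 15 -150 118 [-0.06  0.88 -0.47] [-0.1
[... 584 characters left out ...]
-60 35 -180 105 [-0.48  0.84 -0.26] [-0.24 -0.49  2.19 -0.87  0.88 -0.38]
2.65 -75 35 -180 105 [-0.25  0.93 -0.26] [-0.16 -0.31  2.06 -0.98  1.13 -0.09]
2.69 -90 35 -180 105 [-0.    0.97 -0.26] [-0.12 -0.14  1.92 -0.98  1.35  0.1 ]
2.7 -75 25 -180 115 [-0.23  0.88 -0.42] [-0.09 -0.29  2.12 -1.21  1.15  0.11]
2.72 -90 25 -150 109 [ 0.38  0.86 -0.33] [-0.06 -0.12  1.99 -1.16  1.4   0.77]
2.76 60 35 150 100 [-0.12 -0.98 -0.17] [-0.96  0.1   1.68  0.86  1.79  2.18]
2.78 -90 25 -180 115 [-0.    0.91 -0.42] [-0.06 -0.09  1.95 -1.16  1.4   0.24]
2.78 0 15 150 118 [-0.79 -0.38 -0.47] [-0.99 -0.58  2.43  1.44  0.95  2.46]
2.79 45 35 150 100 [-0.37 -0.91 -0.17] [-0.99 -0.05  1.84  0.93  1.61  2.32]
70
```

```bash
cat > plan.py <<'E'
from k import *
np.set_printoptions(precision=2,suppress=True)
c_t=tgt(40,40).inv().apply([0,0,1])
def wp(name,grip,a,p,ro,q0):
    T=tgt(a,p,ro); t=np.array(grip,float)+22*T.as_matrix()[:,2]
    q,e=ik(t,T,P,q0); d=T.apply(c_t)
    print(name,'tcp',t.round(0),'q',q,'err',round(e,1),'tilt',round(np.degrees(np.arccos(np.clip(d[2],-1,1)))),'rim',(np.array(grip)+35*d).round(0)); return q
E
python3 - <<'E'
from plan import *
z=tgt(40,40).as_matrix()[:,2]; c=np.array([499,196,65.])
q=[0.02,-0.64,2.37,0.73,0.81,0.53]
g=wp('g',c,40,40,0,q)
q=wp('p30',c-30*z,40,40,0,g);q=wp('p50',c-50*z,40,40,0,q)
for s,p in((70,48),(90,52),(110,55),(110,60),(130,60)): wp(f'pre{s},{p}',c-s*z,40,p,0,q)
wp('hi60',c-110*z+[0,0,60],40,60,0,q)
print('carry')
q=wp('c1',[450,130,150],25,40,0,q); q=wp('c2',[470,0,170],0,40,0,q)
q=wp('c3',[490,-120,200],-30,40,0,q); 
for z0 in(160,200): w=wp('c4',[486,-275,z0],-60,40,0,q)
for ro,p in((-40,40),(-80,38),(-110,33),(-150,28),(-165,28)): w=wp(f'r{ro}',[482,-284,160],-60,p,ro,w)
print('place')
for x,y,a in((480,40,0),(500,20,-15),(520,0,0),(500,60,15),(470,-30,-30),(500,0,-40)):
    wp('pl',[x,y,68],a,40,0,[0,-.6,2.3,0,.7,1]);wp('plback',np.array([x,y,68])-70*tgt(a,40).as_matrix()[:,2],a,50,0,[0,-.6,2.3,0,.7,1])
E
```

```text
g tcp [512. 207.  51.] q [ 0.02 -0.64  2.37  0.73  0.81  0.53] err 0.0 tilt 0 rim [499. 196. 100.]
p30 tcp [494. 192.  70.] q [-0.03 -0.76  2.4   0.71  0.91  0.56] err 0.0 tilt 0 rim [481. 181. 119.]
p50 tcp [483. 182.  83.] q [-0.07 -0.83  2.42  0.7   0.97  0.58] err 0.0 tilt 0 rim [470. 171. 132.]
pre70,48 tcp [469. 171.  94.] q [-0.03 -0.81  2.33  0.53  1.09  0.72] err 0.0 tilt 8 rim [462. 165. 145.]
pre90,52 tcp [457. 160. 106.] q [-0.03 -0.81  2.28  0.46  1.18  0.78] err 0.0 tilt 12 rim [452. 156. 157.]
pre110,55 tcp [444. 150. 118.] q [-0.03 -0.82  2.25  0.41  1.26  0.81] err 0.0 tilt 15 rim [441. 148. 170.]
pre110,60 tcp [443. 149. 117.] q [ 0.02 -0.75  2.18  0.33  1.3   0.87] err 0.0 tilt 20 rim [444. 150. 169.]
pre130,60 tcp [431. 139. 130.] q [-0.01 -0.8   2.18  0.34  1.36  0.85] err 0.0 tilt 20 rim [432. 140. 181.]
hi60 tcp [443. 149. 177.] q [ 0.02 -0.74  2.07  0.33  1.4   0.9 ] err 0.0 tilt 20 rim [444. 150. 229.]
carry
c1 tcp [465. 137. 136.] q [-0.04 -0.86  2.31  0.45  1.02  0.97] err 32.9 tilt 0 rim [450. 130. 185.]
c2 tcp [487.   0. 156.] q [-0.12 -0.86  2.26  0.1   
[... 1458 characters left out ...]
96.] q [-0.12 -0.86  2.32  0.09  1.02  1.43] err 13.5 tilt 10 rim [472.   0. 147.]
pl tcp [516.  64.  54.] q [-0.14 -0.84  2.46  0.44  0.77  0.97] err 7.6 tilt 0 rim [500.  60. 103.]
plback tcp [462.  50.  96.] q [-0.16 -0.86  2.32  0.3   1.11  1.09] err 19.2 tilt 10 rim [454.  48. 147.]
pl tcp [485. -38.  54.] q [ 0.22 -0.82  2.46 -0.71  0.93  2.59] err 2.5 tilt 0 rim [470. -30. 103.]
plback tcp [436. -10.  96.] q [ 0.27 -0.86  2.33 -0.52  1.22  2.45] err 8.7 tilt 10 rim [429.  -6. 147.]
pl tcp [513. -11.  54.] q [ 0.23 -0.63  2.31 -0.68  0.98  2.65] err 24.1 tilt 0 rim [500.   0. 103.]
plback tcp [470.  25.  96.] q [ 0.34 -0.66  2.2  -0.57  1.24  2.65] err 10.8 tilt 10 rim [464.  31. 147.]
```

```bash
python3 - <<'E'
import plan
from plan import *
plan.c_t=tgt(40,45).inv().apply([0,0,1])
z=tgt(40,45).as_matrix()[:,2]; c=np.array([499,196,66.])
q=[0.02,-0.64,2.37,0.73,0.81,0.53]
g=wp('g',c,40,45,0,q); q=g
for s in(40,80,120): q=wp(f'p{s}',c-s*z,40,45,0,q)
wp('p80/50',c-80*z,40,50,0,q); wp('p120/57',c-120*z,40,57,0,q)
print('carry')
q=wp('c1',[450,145,150],30,57,0,q); q=wp('c2',[470,0,190],0,57,0,q)
q=wp('c3',[490,-120,200],-30,52,0,q); 
w=wp('c4',[482,-284,180],-60,45,0,q)
for ro,p in((-40,45),(-80,40),(-110,33),(-150,25),(-165,25)): w=wp(f'r{ro}',[482,-284,160],-60,p,ro,w)
print('place')
for x,y,a in((540,-70,-20),(540,-70,0),(540,-70,-40),(520,-70,-40),(520,20,0),(480,20,-30)):
    wp('pl',[x,y,69],a,45,0,[0,-.6,2.3,0,.7,1]);wp('plback',np.array([x,y,69])-70*tgt(a,45).as_matrix()[:,2],a,52,0,[0,-.6,2.3,0,.7,1])
s=ctrl.sense(); now=R.from_euler('xyz',s['eef_rot']);print(s['ee_pos'],rv(now,tgt(40,57)),rv(tgt(40,57),tgt(40,45)))
E
```

```text
g tcp [511. 206.  50.] q [ 0.05 -0.6   2.31  0.6   0.85  0.66] err 0.0 tilt 0 rim [499. 196. 101.]
p40 tcp [489. 188.  79.] q [-0.   -0.74  2.34  0.58  0.98  0.68] err 0.0 tilt 0 rim [477. 178. 129.]
p80 tcp [468. 170. 107.] q [-0.07 -0.86  2.35  0.58  1.1   0.68] err 0.3 tilt 0 rim [456. 160. 158.]
p120 tcp [446. 151. 135.] q [-0.15 -0.86  2.29  0.61  1.24  0.65] err 12.7 tilt 0 rim [434. 141. 186.]
p80/50 tcp [466. 169. 106.] q [-0.02 -0.8   2.29  0.48  1.14  0.76] err 0.0 tilt 5 rim [458. 162. 157.]
p120/57 tcp [443. 149. 132.] q [-0.01 -0.8   2.19  0.38  1.3   0.84] err 0.0 tilt 12 rim [440. 146. 185.]
carry
c1 tcp [460. 151. 132.] q [ 0.08 -0.79  2.19  0.25  1.22  1.1 ] err 0.0 tilt 12 rim [456. 149. 184.]
c2 tcp [482.   0. 172.] q [-0.12 -0.81  2.13  0.07  1.25  1.45] err 0.0 tilt 12 rim [477.   0. 224.]
c3 tcp [ 502. -127.  183.] q [-0.17 -0.73  2.1  -0.23  1.15  1.95] err 0.0 tilt 7 rim [ 494. -122.  235.]
c4 tcp [ 490. -297.  164.] q [-0.33 -0.51  2.05 -0.57  1.04  2.44] err 0.0 tilt 0 rim [ 482. -284.  215.]
r-40 tcp [ 490. -297.  144.] q [-0.33 -0.5   2.08 -0.58  1.01  1.7
[... 1073 characters left out ...]
 tilt 7 rim [505. -41. 153.]
pl tcp [532. -80.  53.] q [ 0.11 -0.51  2.25 -0.68  0.93  2.65] err 1.9 tilt 0 rim [520. -70. 104.]
plback tcp [492. -47. 101.] q [ 0.16 -0.63  2.18 -0.53  1.17  2.54] err 0.0 tilt 7 rim [485. -41. 153.]
pl tcp [536.  20.  53.] q [-0.05 -0.76  2.4   0.05  0.72  1.5 ] err 0.0 tilt 0 rim [520.  20. 104.]
plback tcp [484.  20. 101.] q [-0.05 -0.86  2.31  0.03  1.05  1.52] err 6.0 tilt 7 rim [475.  20. 153.]
pl tcp [493.  12.  53.] q [ 0.32 -0.68  2.35 -0.68  1.    2.65] err 0.6 tilt 0 rim [480.  20. 104.]
plback tcp [449.  38. 101.] q [ 0.38 -0.79  2.27 -0.53  1.25  2.54] err 0.0 tilt 7 rim [441.  43. 153.]
[542.93  86.38 371.83] [-16.   23.6  16.7] [ 7.7 -9.2 -0. ]
```

```bash
python3 -m jog '[[-0.03,0.015,0,-4,5.9,4.2],[-0.06,0.03,0,-8,11.8,8.4],[-0.08,0.045,-0.03,-12,17.7,12.5],[-0.1,0.06,-0.07,-16,23.6,16.7],[-0.1,0.063,-0.11,-16,23.6,16.7],[-0.1,0.063,-0.15,-16,23.6,16.7],[-0.1,0.063,-0.18,-16,23.6,16.7],[-0.1,0.063,-0.18,-16,23.6,16.7]]'
python3 - <<'E'
from k import *
s=log(); now=R.from_euler('xyz',s['eef_rot']); print(s['joint_positions'].round(2),rv(now,tgt(40,57)), res(P,[[s['joint_positions'],s['ee_pos'],s['eef_rot']]])[:6].round(2))
i,p,d=cam('wrist'); cv2.imwrite('pics/w1.png',p); np.save('w1.npy',cloud(i,d))
E
```

```text
t: 4.1
ee_pos: [441.9, 149.4, 189.1]
eef_rot: [-3.138, -0.573, 0.696]
contact_force: [0.5, -0.0, -0.1]
grip_width: 85.6
gripper_force: 0.0
[-0.01 -0.79  2.09  0.37  1.4   0.88] [-0.  -0.3  0. ] [-0.01  0.03  0.12 -0.   -0.    0.01]
```

View pics/w1.png

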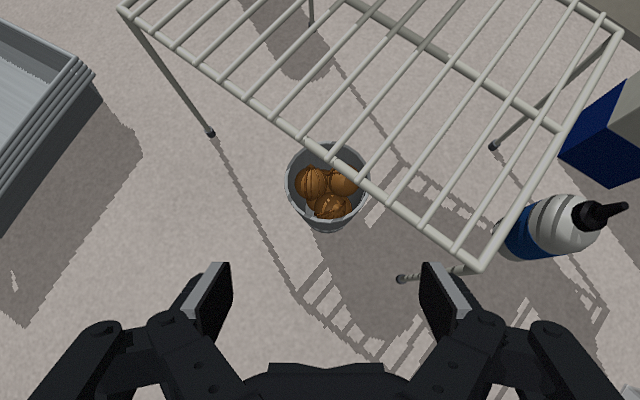

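The wrist view shows the cup mouth centred near (327,188) between the open pads, which are at (215,300) and (440,300). The right shelf leg's foot is at (402,278). Next I'll check the cup's centre and how far the camera stands out from the tool.

```bash
python3 - <<'E'
from k import *
np.set_printoptions(precision=1,suppress=True)
Pc=np.load('w1.npy'); i=ctrl.camera_info('wrist'); s=ctrl.sense()
r=R.from_euler('xyz',s['eef_rot']); print('cam in tool',r.inv().apply(np.array(i['xyz'])-s['ee_pos']))
Z=Pc[...,2]; M=np.zeros(Z.shape,bool); M[135:240,275:380]=1
for a,b in((94,103),(40,70)):
    q=Pc[M&(Z>a)&(Z<b)]; print(a,len(q),q.min(0),q.max(0),cv2.minEnclosingCircle(q[:,:2].astype(np.float32)))
c=np.array([499,196,66.]); T=tgt(40,45); t=c+22*T.as_matrix()[:,2]
print('cam pos at grasp',t+T.apply(r.inv().apply(np.array(i['xyz'])-s['ee_pos'])))
M[:]=0;M[30:270,120:490]=1;q=Pc[M&(Z>182)&(Z<194)];
for y in range(60,380,40):
    w=q[abs(q[:,1]-y)<8]; 
    if len(w): print(y,w[:,0].min())
E
```

```text
cam in tool [  78.2   -0.8 -142.3]
94 1018 [464.  162.1  94.1] [534.3 232.4 102.1] ((499.0350646972656, 197.1487579345703), 35.38703536987305)
40 640 [466.6 164.5  40.3] [523.1 225.   70. ] ((498.26397705078125, 196.25137329101562), 31.746049880981445)
cam pos at grasp [475.7 177.5 206.4]
100 485.4666579173139
140 484.2402470311059
180 482.626215721176
220 481.0491978789547
260 480.2863085576032
300 478.79534914689356
340 478.63947820458424
```

```bash
python3 -m jog '[[0.005,0.004,-0.02,1.5,-1.8,0],[0.011,0.009,-0.042,3.2,-3.8,0],[0.018,0.015,-0.063,5.2,-6.2,0],[0.024,0.02,-0.084,7.1,-8.4,0],[0.03,0.025,-0.091,8.4,-10,0],[0.036,0.03,-0.098,9.64,-11.5,0],[0.042,0.0345,-0.105,9.64,-11.5,0],[0.047,0.039,-0.111,9.64,-11.5,0]]'
python3 - <<'E'
from k import *
s=log(); now=R.from_euler('xyz',s['eef_rot']); T=tgt(40,42); g=np.array([499,197,66])+22*T.as_matrix()[:,2]
print(s['joint_positions'].round(2),rv(now,T),g-s['ee_pos'],s['ee_pos'])
E
```

```text
t: 5.15
ee_pos: [491.1, 188.6, 83.6]
eef_rot: [3.139, -0.841, 0.7]
contact_force: [-0.3, -0.5, 0.7]
grip_width: 85.0
gripper_force: 0.0
[-0.03 -0.77  2.37  0.65  0.95  0.62] [-0.   0.2  0. ] [ 20.42118124  18.92045018 -32.36707263] [491.10302196 188.58860411  83.64619929]
```

```bash
python3 -m jog '[[0.004,0.003,-0.005,0,0,0],[0.008,0.006,-0.009,0,0,0],[0.012,0.01,-0.014,0,0,0],[0.016,0.013,-0.018,0,0,0],[0.02,0.016,-0.023,0,0,0],[0.023,0.019,-0.027,0,0,0],[0.023,0.019,-0.027,0,0,0],[0.023,0.019,-0.027,0,0,0]]'
python3 - <<'E'
from k import *
s=log(); print(s['ee_pos'],s['contact_force'])
i,p,d=cam('wrist'); cv2.imwrite('pics/w2.png',p)
E
```

```text
t: 6.15
ee_pos: [512.9, 207.4, 54.2]
eef_rot: [3.141, -0.838, 0.698]
contact_force: [1.0, 0.3, 0.0]
grip_width: 85.2
gripper_force: 0.0
[512.89820128 207.35140954  54.22965143] [0.96054633 0.3025758  0.04921173]
```

View pics/w2.png

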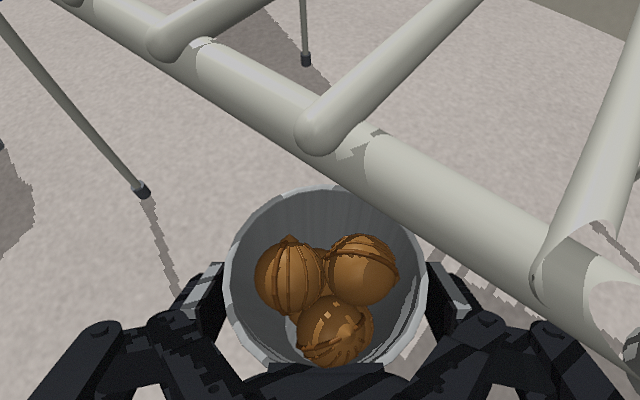

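The cup sits centred between the pads, with its rim spanning u≈223–430 and the pads at 215 and 438. I'm closing now.

```bash
python3 -m jog '[[0,0,0,0,0,0],[0,0,0,0,0,0],[0,0,0,0,0,0],[0,0,0,0,0,0],[0,0,0,0,0,0],[0,0,0,0,0,0],[0,0,0,0,0,0],[0,0,0,0,0,0]]' 0 50 && python3 -m jog '[[0,0,0.003,0,0,0],[0,0,0.006,0,0,0],[-0.003,-0.002,0.01,0,0,0],[-0.007,-0.006,0.014,0,0,0],[-0.012,-0.01,0.019,0,0,0],[-0.018,-0.015,0.025,0,0,0],[-0.024,-0.02,0.031,0,0,0],[-0.03,-0.025,0.036,0,0,0]]'
```

```text
t: 7.2
ee_pos: [513.3, 207.4, 55.1]
eef_rot: [3.141, -0.84, 0.698]
contact_force: [-2.8, -0.9, 5.3]
grip_width: 66.1
gripper_force: 55.3
t: 8.2
ee_pos: [482.6, 181.9, 90.9]
eef_rot: [3.141, -0.839, 0.698]
contact_force: [0.1, 0.4, -1.8]
grip_width: 66.1
gripper_force: 55.3
```

```bash
cat > c.py <<'E'
from k import *
np.set_printoptions(precision=3,suppress=True)
T0=tgt(40,42); TC0=np.array([513.3,207.4,55.1])
co=T0.inv().apply(np.array([499,197,0])-TC0); ax=T0.inv().apply([0,0,1]); gp=co+68*ax
def show(W):
    "W: (name, grip point, az, pitch, roll); shifts(m)/rotvec(deg) from the pose now"
    s=log(); p0=s['ee_pos']; r0=R.from_euler('xyz',s['eef_rot']); q=s['joint_positions']
    pp,pr=p0,r0
    for n,g,a,p,ro in W:
        T=tgt(a,p,ro); t=np.array(g)-T.apply(gp); q,e=ik(t,T,P,q); d=T.apply(ax)
        print(n,'sh',((t-p0)/1000).round(3),'rv',rv(r0,T),'| step',round(np.linalg.norm(t-pp)),round((T*pr.inv()).magnitude()*57.3),'q',q.round(2),'e',round(e,1),'tilt',round(np.degrees(np.arccos(min(1,d[2])))),'rim',(np.array(g)+32*d).round(),'bot',(np.array(g)-68*d).round()); pp,pr=t,T
E
python3 - <<'E'
from c import *
show([('A',[445,150,123],35,50,0),('B',[440,100,143],15,54,0),('C',[455,0,178],-5,54,0),('D',[480,-120,188],-30,50,0),('E',[482,-284,180],-60,42,0),
('r40',[482,-284,170],-60,42,-40),('r80',[482,-284,160],-60,40,-80),('r110',[482,-284,155],-60,33,-110),('r150',[484,-284,150],-60,25,-150),('r165',[484,-284,150],-60,25,-165)])
E
```

```text
A sh [-0.024 -0.024  0.017] rv [-4.9  6.4 -5. ] | step 38 9 q [-0.01 -0.86  2.31  0.42  1.13  0.88] e 2.5 tilt 8 rim [449. 153. 155.] bot [437. 145.  56.]
B sh [-0.028 -0.079  0.036] rv [ -5.6  10.8 -24.9] | step 59 20 q [ 0.07 -0.86  2.24  0.12  1.18  1.37] e 10.7 tilt 12 rim [446. 102. 174.] bot [426.  96.  76.]
C sh [-0.013 -0.184  0.071] rv [ -3.7  11.8 -44.8] | step 112 20 q [-0.06 -0.86  2.18 -0.02  1.21  1.6 ] e 7.6 tilt 12 rim [462.  -1. 209.] bot [441.   1. 111.]
D sh [ 0.01  -0.311  0.082] rv [ -0.7   8.5 -69.8] | step 129 25 q [-0.18 -0.79  2.16 -0.25  1.11  1.95] e 0.0 tilt 8 rim [ 484. -122.  220.] bot [ 472. -115.  121.]
E sh [ 0.007 -0.482  0.076] rv [   0.1    0.1 -100. ] | step 171 31 q [-0.31 -0.54  2.08 -0.63  1.01  2.49] e 0.0 tilt 0 rim [ 482. -284.  212.] bot [ 482. -284.  112.]
r40 sh [ 0.009 -0.481  0.066] rv [-31.    5.5 -70.9] | step 10 40 q [-0.31 -0.53  2.09 -0.64  0.99  1.81] e 0.0 tilt 29 rim [ 493. -273.  198.] bot [ 458. -307.  111.]
r80 sh [ 0.01  -0.48   0.056] rv [-58.7   8.8 -38.6] | step 10 40 q [-0.29 -0.53  2.13 -0.7   0.96  1.17] e 0.0 tilt 58 rim [ 495. -260.  177.] bot [ 454. -334.  124.]
r110 sh [ 0.011 -0.481  0.053] rv [-81.1   8.7 -14.7] | step 4 31 q [-0.24 -0.55  2.21 -0.89  0.89  0.82] e 0.0 tilt 81 rim [ 490. -253.  160.] bot [ 465. -349.  145.]
r150 sh [ 0.013 -0.481  0.049] rv [-107.5   13.8   19.7] | step 4 41 q [-0.19 -0.54  2.29 -1.14  0.85  0.37] e 0.0 tilt 107 rim [ 480. -254.  140.] bot [ 492. -348.  170.]
r165 sh [ 0.012 -0.481  0.048] rv [-113.2   17.3   35. ] | step 1 15 q [-0.19 -0.54  2.29 -1.14  0.85  0.11] e 0.0 tilt 112 rim [ 475. -256.  138.] bot [ 504. -344.  175.]
```

```bash
python3 - <<'E'
from c import *
show([('A',[443,150,120],35,54,0),('B',[438,100,135],15,60,0),('B2',[438,100,135],0,60,0),('C',[450,0,178],-5,59,0),('C',[460,0,178],-15,56,0),('D',[480,-120,188],-30,50,0)])
E
```

```text
A sh [-0.027 -0.025  0.013] rv [-7.3  9.6 -4.9] | step 39 13 q [ 0.03 -0.82  2.28  0.36  1.17  0.94] e 0.0 tilt 12 rim [448. 154. 151.] bot [431. 142.  53.]
B sh [-0.032 -0.08   0.026] rv [ -8.4  16.2 -24.8] | step 57 21 q [ 0.08 -0.84  2.23  0.09  1.24  1.38] e 0.0 tilt 18 rim [448. 103. 165.] bot [418.  95.  70.]
B2 sh [-0.032 -0.083  0.026] rv [ -6.3  17.3 -39.6] | step 3 15 q [ 0.22 -0.82  2.22 -0.12  1.23  1.8 ] e 0.0 tilt 18 rim [448. 100. 165.] bot [417. 100.  70.]
C sh [-0.02  -0.184  0.07 ] rv [ -5.2  16.7 -44.6] | step 111 5 q [-0.07 -0.84  2.16 -0.01  1.29  1.58] e 0.0 tilt 17 rim [459.  -1. 209.] bot [430.   2. 113.]
C sh [-0.009 -0.187  0.07 ] rv [ -3.1  14.3 -54.7] | step 11 10 q [ 0.04 -0.83  2.17 -0.17  1.24  1.88] e 0.0 tilt 14 rim [467.  -2. 209.] bot [444.   4. 112.]
D sh [ 0.01  -0.311  0.082] rv [ -0.7   8.5 -69.8] | step 126 16 q [-0.18 -0.79  2.16 -0.25  1.11  1.95] e 0.0 tilt 8 rim [ 484. -122.  220.] bot [ 472. -115.  121.]
```

```bash
python3 -m jog '[[-0.009,-0.008,0.004,-2.4,3.2,-1.6],[-0.018,-0.016,0.008,-4.8,6.4,-3.2],[-0.027,-0.025,0.013,-7.3,9.6,-4.9],[-0.028,-0.036,0.016,-7.5,11,-8.9],[-0.029,-0.047,0.018,-7.7,12.3,-12.9],[-0.03,-0.058,0.021,-8,13.6,-16.9],[-0.031,-0.069,0.023,-8.2,14.9,-20.9],[-0.032,-0.08,0.026,-8.4,16.2,-24.8]]' && python3 - <<'E'
from c import *
show([('C',[450,0,178],-5,59,0),('C2',[465,-50,185],-17,55,0),('D',[480,-120,190],-30,50,0),('D2',[482,-200,190],-45,46,0),('E',[482,-284,180],-60,42,0)])
E
```

```text
t: 9.2
ee_pos: [450.5, 101.8, 116.5]
eef_rot: [-3.141, -0.522, 0.258]
contact_force: [-0.9, 0.1, -1.4]
grip_width: 66.0
gripper_force: 55.5
C sh [ 0.012 -0.104  0.044] rv [  0.1  -1.1 -19.8] | step 114 20 q [-0.07 -0.84  2.16 -0.01  1.29  1.58] e 0.0 tilt 17 rim [459.  -1. 209.] bot [430.   2. 113.]
C2 sh [ 0.028 -0.157  0.052] rv [ -0.1  -5.2 -31.8] | step 56 13 q [-0.11 -0.83  2.16 -0.11  1.21  1.76] e 0.0 tilt 13 rim [472. -52. 216.] bot [450. -46. 119.]
D sh [ 0.042 -0.231  0.058] rv [ -1.4 -10.3 -44.7] | step 75 14 q [-0.18 -0.79  2.16 -0.25  1.12  1.95] e 0.0 tilt 8 rim [ 484. -122.  222.] bot [ 472. -115.  123.]
D2 sh [ 0.042 -0.314  0.059] rv [ -3.9 -14.2 -59.5] | step 84 16 q [-0.24 -0.7   2.14 -0.43  1.05  2.2 ] e 0.0 tilt 4 rim [ 484. -202.  222.] bot [ 479. -197.  122.]
E sh [ 0.039 -0.402  0.051] rv [ -7.5 -17.9 -74.1] | step 88 16 q [-0.31 -0.54  2.08 -0.63  1.01  2.49] e 0.0 tilt 0 rim [ 482. -284.  212.] bot [ 482. -284.  112.]
```

```bash
python3 -m jog '[[0.002,-0.013,0.006,0,0,-2.5],[0.004,-0.032,0.014,0,-0.3,-6],[0.007,-0.054,0.023,0,-0.5,-10],[0.009,-0.078,0.033,0.1,-0.8,-15],[0.012,-0.102,0.043,0.1,-1.1,-19.5],[0.018,-0.124,0.046,0,-2.5,-24],[0.023,-0.143,0.05,0,-4,-28.5],[0.028,-0.157,0.052,-0.1,-5.2,-31.8]]' && python3 - <<'E'
from c import *
show([('D',[480,-120,190],-30,50,0),('D2',[482,-200,190],-45,46,0),('E',[482,-284,180],-60,42,0)])
E
```

```text
t: 10.2
ee_pos: [478.9, -56.7, 169.1]
eef_rot: [-3.141, -0.614, -0.3]
contact_force: [0.2, 0.5, -1.1]
grip_width: 66.3
gripper_force: 55.5
D sh [ 0.014 -0.072  0.006] rv [ -2.   -4.4 -12.8] | step 74 14 q [-0.18 -0.79  2.16 -0.25  1.12  1.95] e 0.0 tilt 8 rim [ 484. -122.  222.] bot [ 472. -115.  123.]
D2 sh [ 0.014 -0.156  0.007] rv [ -4.6  -7.6 -27.8] | step 84 16 q [-0.24 -0.7   2.14 -0.43  1.05  2.2 ] e 0.0 tilt 4 rim [ 484. -202.  222.] bot [ 479. -197.  122.]
E sh [ 0.011 -0.243 -0.002] rv [ -8.2 -10.3 -42.6] | step 88 16 q [-0.31 -0.54  2.08 -0.63  1.01  2.49] e 0.0 tilt 0 rim [ 482. -284.  212.] bot [ 482. -284.  112.]
```

```bash
python3 -m jog '[[0.004,-0.02,0.002,-0.5,-1.2,-3.5],[0.009,-0.045,0.004,-1.2,-2.7,-8],[0.014,-0.076,0.006,-2,-4.5,-13.5],[0.014,-0.114,0.006,-3.3,-6,-20.3],[0.014,-0.156,0.006,-4.6,-7.6,-27.8],[0.013,-0.194,0.004,-6.2,-8.8,-34.3],[0.012,-0.224,0.001,-7.4,-9.7,-39.4],[0.011,-0.243,-0.002,-8.2,-10.3,-42.6]]' && python3 - <<'E'
from c import *
show([('r20',[482,-284,172],-60,42,-20),('r40',[482,-284,165],-60,42,-40),('r60',[482,-284,158],-60,41,-60),('r80',[482,-284,153],-60,40,-80),('r95',[482,-284,150],-60,36.5,-95),('r110',[482,-284,148],-60,33,-110),('r130',[483,-284,146],-60,29,-130),('r150',[484,-284,145],-60,25,-150),('r165',[484,-284,145],-60,25,-165)])
E
```

```text
t: 11.2
ee_pos: [489.1, -299.9, 166.2]
eef_rot: [3.141, -0.837, -1.046]
contact_force: [-0.1, 0.3, -0.2]
grip_width: 66.3
gripper_force: 55.5
r20 sh [ 0.001  0.    -0.007] rv [-7.5 12.8 13.4] | step 7 20 q [-0.31 -0.53  2.09 -0.64  1.    2.15] e 0.0 tilt 15 rim [ 489. -279.  203.] bot [ 468. -294.  106.]
r40 sh [ 0.002  0.001 -0.014] rv [-14.9  25.7  26.8] | step 7 20 q [-0.31 -0.52  2.1  -0.64  0.99  1.81] e 0.0 tilt 29 rim [ 493. -273.  193.] bot [ 458. -307.  106.]
r60 sh [ 0.003  0.001 -0.021] rv [-23.3  38.4  39.8] | step 7 20 q [-0.3  -0.52  2.12 -0.68  0.97  1.5 ] e 0.0 tilt 44 rim [ 496. -266.  181.] bot [ 453. -321.  109.]
r80 sh [ 0.003  0.002 -0.026] rv [-31.6  51.4  52.5] | step 5 20 q [-0.29 -0.52  2.14 -0.71  0.95  1.18] e 0.0 tilt 58 rim [ 495. -260.  170.] bot [ 454. -334.  117.]
r95 sh [ 0.004  0.001 -0.028] rv [-40.4  61.6  60.1] | step 2 15 q [-0.26 -0.54  2.18 -0.8   0.91  1.01] e 0.0 tilt 70 rim [ 493. -256.  161.] bot [ 458. -343.  126.]
r110 sh [ 0.004  0.001 -0.03 ] rv [-48.9  72.5  67. ] | step 1 15 q [-0.24 -0.54  2.22 -0.9   0.88  0.84] e 0.0 tilt 81 rim [ 490. -253.  153.] bot [ 465. -349.  138.]
r130 sh [ 0.005  0.001 -0.031] rv [-58.9  88.3  75.6] | step 2 20 q [-0.22 -0.54  2.26 -1.02  0.86  0.61] e 0.0 tilt 95 rim [ 486. -252.  143.] bot [ 477. -351.  152.]
r150 sh [ 0.006  0.    -0.032] rv [-67.8 105.4  82.9] | step 1 20 q [-0.19 -0.53  2.29 -1.15  0.84  0.38] e 0.0 tilt 107 rim [ 480. -254.  135.] bot [ 492. -348.  165.]
r165 sh [ 0.006  0.    -0.032] rv [-71.6 117.6  91.2] | step 1 15 q [-0.19 -0.54  2.29 -1.15  0.84  0.12] e 0.0 tilt 112 rim [ 475. -256.  133.] bot [ 504. -344.  170.]
```

```bash
python3 -m jog '[[0.001,0,-0.003,-3.7,6.4,6.7],[0.001,0,-0.007,-7.5,12.8,13.4],[0.0015,0.001,-0.011,-11.2,19.2,20.1],[0.002,0.001,-0.014,-14.9,25.7,26.8],[0.0025,0.001,-0.018,-19.1,32,33.3],[0.003,0.001,-0.021,-23.3,38.4,39.8],[0.003,0.0015,-0.024,-27.5,45,46.2],[0.003,0.002,-0.026,-31.6,51.4,52.5]]' && python3 - <<'E'
from c import *
show([('r95',[482,-284,150],-60,36.5,-95),('r110',[482,-284,148],-60,33,-110),('r130',[483,-284,146],-60,29,-130),('r150',[484,-284,145],-60,25,-150),('r165',[484,-284,145],-60,25,-165)])
E
```

```text
t: 12.2
ee_pos: [492.3, -296.8, 140.4]
eef_rot: [2.28, -0.126, 0.414]
contact_force: [-0.2, -1.0, -1.5]
grip_width: 66.0
gripper_force: 55.8
r95 sh [ 0.001 -0.002 -0.002] rv [-8.9  8.   9.1] | step 3 15 q [-0.26 -0.54  2.18 -0.8   0.91  1.01] e 0.0 tilt 70 rim [ 493. -256.  161.] bot [ 458. -343.  126.]
r110 sh [ 0.001 -0.002 -0.004] rv [-18.   17.   17.7] | step 1 15 q [-0.24 -0.54  2.22 -0.9   0.88  0.84] e 0.0 tilt 81 rim [ 490. -253.  153.] bot [ 465. -349.  138.]
r130 sh [ 0.002 -0.002 -0.005] rv [-29.5  30.1  28.3] | step 2 20 q [-0.22 -0.54  2.26 -1.02  0.86  0.61] e 0.0 tilt 95 rim [ 486. -252.  143.] bot [ 477. -351.  152.]
r150 sh [ 0.003 -0.003 -0.006] rv [-40.8  44.2  37.7] | step 1 20 q [-0.19 -0.53  2.29 -1.15  0.84  0.38] e 0.0 tilt 107 rim [ 480. -254.  135.] bot [ 492. -348.  165.]
r165 sh [ 0.003 -0.003 -0.006] rv [-46.3  55.7  45.8] | step 1 15 q [-0.19 -0.54  2.29 -1.15  0.84  0.12] e 0.0 tilt 112 rim [ 475. -256.  133.] bot [ 504. -344.  170.]
```

```bash
python3 -m jog '[[0,0,-0.001,-4.5,4,4.5],[0.001,-0.001,-0.002,-8.9,8,9.1],[0.001,-0.002,-0.003,-13.5,12.5,13.4],[0.001,-0.002,-0.004,-18,17,17.7],[0.001,-0.002,-0.004,-23.8,23.5,23],[0.002,-0.002,-0.005,-29.5,30.1,28.3],[0.002,-0.003,-0.006,-35,37,33],[0.003,-0.003,-0.006,-40.8,44.2,37.7]]' && python3 -m jog '[[0,0,0,-2,4,3],[0,0,0,-4,8,6],[0,0,0,-4,8,6],[0,0,0,-4,8,6],[0,0,0,-4,8,6],[0,0,0,-4,8,6],[0,0,0,-4,8,6],[0,0,0,-4,8,6]]'
python3 - <<'E'
from c import *
s=log(); r=R.from_euler('xyz',s['eef_rot']); print('axis',r.apply(ax),s['ee_pos'])
a=cam('side')[1]; b=cam('scene')[1]
cv2.imwrite('pics/pour.png',np.vstack([cv2.resize(a[90:250,300:540],(720,300*1600//1000)) if 0 else cv2.resize(a[100:240,320:500],(386,300)),cv2.resize(b[90:230,340:520],(386,300))]))
E
```

```text
t: 13.2
ee_pos: [495.4, -299.9, 134.7]
eef_rot: [2.323, 0.902, 1.155]
contact_force: [-0.5, 0.5, -1.1]
grip_width: 66.2
gripper_force: 55.7
t: 14.2
ee_pos: [495.9, -298.6, 134.2]
eef_rot: [2.518, 1.005, 1.42]
contact_force: [-0.6, -0.1, -1.0]
grip_width: 66.3
gripper_force: 55.7
axis [-0.258  0.906 -0.336] [ 495.943 -298.603  134.153]
```

View pics/pour.png

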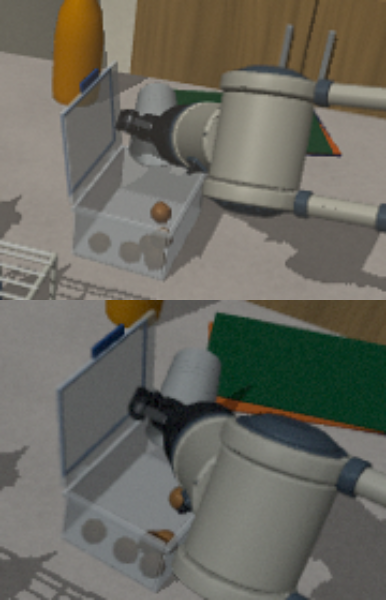

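Both views show walnuts in the box: three through the left wall and one or two browner ones behind the hand. I'll use the wrist camera, which faces the cup's mouth, to check that the cup is empty.

```bash
python3 - <<'E'
from c import *
i,p,d=cam('wrist'); cv2.imwrite('pics/w3.png',p)
E
```

```text
(no output)
```

View pics/w3.png

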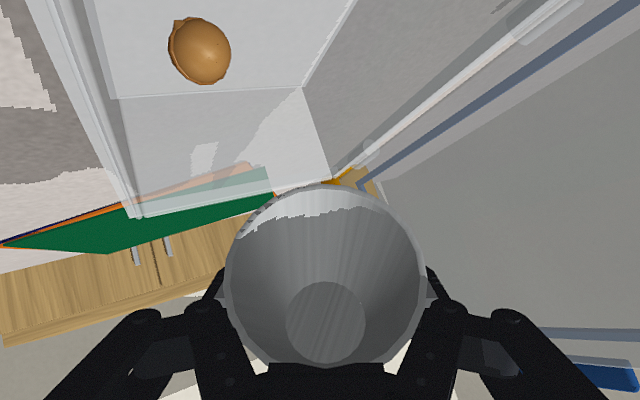

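The cup is empty. In the mouth view at (325,275) only the bare bottom shows, and one walnut lies in the box at (200,50). I'm bringing the cup back upright.

```bash
python3 -m jog '[[0,0,0.002,2,-4,-3],[0,0,0.004,4,-8,-6],[0,0,0.005,10,-15,-11],[0,0,0.006,15.5,-22,-15.5],[0,0.001,0.008,21,-29,-20],[0,0.001,0.01,27,-35.5,-25],[0,0.001,0.013,31.5,-40,-29],[0,0.001,0.016,36,-44,-33]]' && python3 - <<'E'
from c import *
show([('r80',[482,-284,158],-60,40,-80),('r60',[482,-284,163],-60,41,-60),('r40',[482,-284,170],-60,42,-40),('r20',[482,-284,176],-60,42,-20),('E',[482,-280,185],-60,42,0)])
E
```

```text
t: 15.35
ee_pos: [495.9, -297.6, 150.1]
eef_rot: [2.173, 0.063, 0.592]
contact_force: [-0.0, -0.2, -0.5]
grip_width: 66.1
gripper_force: 55.7
r80 sh [-0.003 -0.001 -0.005] rv [ 10.6  -7.  -10.1] | step 6 16 q [-0.29 -0.53  2.13 -0.7   0.96  1.17] e 0.0 tilt 58 rim [ 495. -260.  175.] bot [ 454. -334.  122.]
r60 sh [-0.004 -0.001  0.   ] rv [ 19.4 -20.2 -22.4] | step 5 20 q [-0.3  -0.53  2.11 -0.67  0.97  1.49] e 0.0 tilt 44 rim [ 496. -266.  186.] bot [ 453. -321.  114.]
r40 sh [-0.005 -0.002  0.007] rv [ 27.9 -33.2 -35. ] | step 7 20 q [-0.31 -0.53  2.09 -0.64  0.99  1.81] e 0.0 tilt 29 rim [ 493. -273.  198.] bot [ 458. -307.  111.]
r20 sh [-0.005 -0.002  0.013] rv [ 35.5 -47.1 -47.3] | step 6 20 q [-0.31 -0.53  2.09 -0.64  1.    2.15] e 0.0 tilt 15 rim [ 489. -279.  207.] bot [ 468. -294.  110.]
E sh [-0.006  0.002  0.022] rv [ 42.9 -61.  -59.6] | step 10 20 q [-0.3  -0.54  2.08 -0.63  1.02  2.49] e 0.0 tilt 0 rim [ 482. -280.  217.] bot [ 482. -280.  117.]
```

```bash
python3 -m jog '[[-0.003,-0.001,0,8,-4.5,-7],[-0.003,-0.001,0,13,-11,-14],[-0.004,-0.001,0,19,-19.5,-22],[-0.004,-0.002,0.004,23,-26,-28.5],[-0.005,-0.002,0.007,27.9,-33.2,-35],[-0.005,-0.002,0.01,32,-40,-41],[-0.005,-0.002,0.013,36,-47.5,-47.5],[-0.006,0,0.018,39.5,-54,-53.5]]' && python3 - <<'E'
from c import *
s=log(); print((R.from_euler('xyz',s['eef_rot']).apply(ax)))
show([('E',[482,-280,188],-60,42,0),('D2',[490,-200,192],-45,46,0),('D',[500,-120,180],-28,46,0),('PL+',[540,-75,100],-15,43,0),('PL',[540,-75,69],-15,42,0),('back',[540-50,-75+13,69+50],-15,50,0)])
E
```

```text
t: 16.35
ee_pos: [489.6, -297.7, 168.0]
eef_rot: [2.949, -0.818, -0.784]
contact_force: [0.5, -0.0, -0.1]
grip_width: 66.7
gripper_force: 55.6
[0.111 0.07  0.991]
E sh [0.    0.002 0.007] rv [ 3.7 -6.6 -6.9] | step 7 10 q [-0.3  -0.54  2.07 -0.63  1.03  2.49] e 0.0 tilt 0 rim [ 482. -280.  220.] bot [ 482. -280.  120.]
D2 sh [0.011 0.085 0.01 ] rv [ 7.5 -3.5  7.8] | step 84 16 q [-0.24 -0.67  2.12 -0.43  1.05  2.21] e 0.0 tilt 4 rim [ 492. -202.  224.] bot [ 487. -197.  124.]
D sh [ 0.025  0.169 -0.002] rv [ 8.  -2.3 24.8] | step 86 17 q [-0.17 -0.78  2.2  -0.26  1.    1.95] e 0.0 tilt 4 rim [ 502. -121.  212.] bot [ 496. -118.  112.]
PL+ sh [ 0.067  0.217 -0.081] rv [ 6.6 -3.9 37.9] | step 102 13 q [-0.16 -0.7   2.32 -0.12  0.71  1.73] e 0.0 tilt 1 rim [541. -75. 132.] bot [539. -75.  32.]
PL sh [ 0.067  0.217 -0.112] rv [ 6.  -4.8 38. ] | step 31 1 q [-0.16 -0.67  2.37 -0.13  0.62  1.75] e 0.0 tilt 0 rim [540. -75. 101.] bot [540. -75.   1.]
back sh [ 0.015  0.231 -0.064] rv [10.5  2.  37.4] | step 72 8 q [-0.15 -0.82  2.3  -0.09  0.97  1.7 ] e 0.0 tilt 8 rim [494. -63. 151.] bot [481. -60.  52.]
```

```bash
python3 -m jog '[[0.002,0.015,0.006,3,-5,-5],[0.005,0.045,0.01,5,-5,0],[0.011,0.085,0.01,7.5,-3.5,7.8],[0.016,0.115,0.006,7.8,-3,14],[0.022,0.145,0.002,8,-2.5,20],[0.026,0.172,-0.002,8,-2.3,25],[0.032,0.192,-0.006,7.5,-2.8,30],[0.04,0.205,-0.01,7,-3.3,34]]' && python3 - <<'E'
from c import *
show([('PL+',[530,-70,100],-15,44,0),('PL',[530,-70,72],-15,42,0),('PL0',[530,-70,69],-15,42,0)])
E
```

```text
t: 17.35
ee_pos: [529.9, -91.8, 158.2]
eef_rot: [3.134, -0.804, -0.317]
contact_force: [-0.3, 0.6, -1.2]
grip_width: 66.3
gripper_force: 55.7
PL+ sh [ 0.016  0.016 -0.072] rv [ 0.3 -0.   3.4] | step 75 3 q [-0.15 -0.73  2.33 -0.12  0.75  1.74] e 0.0 tilt 2 rim [531. -70. 132.] bot [528. -69.  32.]
PL sh [ 0.017  0.016 -0.099] rv [-0.3 -1.9  3.4] | step 27 2 q [-0.15 -0.72  2.39 -0.14  0.65  1.76] e 0.0 tilt 0 rim [530. -70. 104.] bot [530. -70.   4.]
PL0 sh [ 0.017  0.016 -0.102] rv [-0.3 -1.9  3.4] | step 3 0 q [-0.15 -0.72  2.39 -0.14  0.64  1.76] e 0.0 tilt 0 rim [530. -70. 101.] bot [530. -70.   1.]
```

```bash
python3 -m jog '[[0.005,0.006,-0.02,0,0,1],[0.01,0.012,-0.04,0.2,0,2],[0.016,0.016,-0.06,0.3,0,3.4],[0.016,0.016,-0.072,0.3,0,3.4],[0.016,0.016,-0.082,0,-1,3.4],[0.017,0.016,-0.09,-0.3,-1.9,3.4],[0.017,0.016,-0.097,-0.3,-1.9,3.4],[0.017,0.016,-0.097,-0.3,-1.9,3.4]]' && python3 - <<'E'
from c import *
s=log(); r=R.from_euler('xyz',s['eef_rot']); print(r.apply(ax), s['ee_pos']+r.apply(co), s['contact_force'])
i,p,d=cam('scene'); Q=cloud(i,d); X,Y,Z=Q[...,0],Q[...,1],Q[...,2]
m=(X>470)&(X<600)&(Y>-130)&(Y<-10)&(Z<100)
for a in range(-4,16,2): print(a,(m&(Z>a)&(Z<=a+2)).sum(),end='; ')
E
```

```text
t: 18.35
ee_pos: [546.6, -76.7, 60.6]
eef_rot: [3.141, -0.835, -0.266]
contact_force: [0.6, -0.2, -0.7]
grip_width: 66.3
gripper_force: 55.6
[ 0.003 -0.001  1.   ] [529.765 -70.866   5.565] [ 0.633 -0.185 -0.731]
-4 154; -2 759; 0 379; 2 19; 4 5; 6 8; 8 11; 10 9; 12 11; 14 10;
```

Now I'm lowering the last 5–6 mm gently.

```bash
python3 -m jog '[[0,0,-0.001,0,0,0],[0,0,-0.002,0,0,0],[0,0,-0.003,0,0,0],[0,0,-0.004,0,0,0],[0,0,-0.005,0,0,0],[0,0,-0.0055,0,0,0],[0,0,-0.006,0,0,0],[0,0,-0.006,0,0,0]]'
```

```text
t: 19.4
ee_pos: [546.9, -76.7, 55.2]
eef_rot: [-3.141, -0.836, -0.266]
contact_force: [0.0, -0.0, -0.8]
grip_width: 66.2
gripper_force: 55.6
```

```bash
python3 -m jog '[[0,0,-0.0005,0,0,0],[0,0,-0.001,0,0,0],[0,0,-0.001,0,0,0],[0,0,-0.0015,0,0,0],[0,0,-0.0015,0,0,0],[0,0,-0.002,0,0,0],[0,0,-0.002,0,0,0],[0,0,-0.002,0,0,0]]'
```

```text
t: 20.4
ee_pos: [547.9, -76.9, 55.4]
eef_rot: [-3.141, -0.84, -0.266]
contact_force: [-3.5, 0.7, 6.4]
grip_width: 66.2
gripper_force: 55.3
```

```bash
python3 -m jog '[[0,0,0.001,0,0,0],[0,0,0.001,0,0,0],[0,0,0.001,0,0,0],[0,0,0.001,0,0,0],[0,0,0.001,0,0,0],[0,0,0.001,0,0,0],[0,0,0.001,0,0,0],[0,0,0.001,0,0,0]]' 1 && python3 - <<'E'
from c import *
show([('b40',np.array([530,-70,69])-40*tgt(-15,42).as_matrix()[:,2],-15,42,0),('b80',np.array([530,-70,69])-80*tgt(-15,42).as_matrix()[:,2],-15,50,0),('up',[480,-60,260],-15,60,0)])
E
```

```text
t: 21.4
ee_pos: [546.9, -76.7, 54.2]
eef_rot: [-3.141, -0.836, -0.266]
contact_force: [0.6, 0.0, 0.3]
grip_width: 85.6
gripper_force: 0.0
b40 sh [-0.029  0.009  0.029] rv [-0.  -0.1  0.2] | step 42 0 q [-0.13 -0.86  2.41 -0.15  0.77  1.77] e 4.0 tilt 0 rim [501. -62. 128.] bot [501. -62.  28.]
b80 sh [-0.06   0.017  0.053] rv [2.1 7.6 0.2] | step 40 8 q [-0.13 -0.86  2.31 -0.11  1.02  1.73] e 5.6 tilt 8 rim [477. -56. 154.] bot [463. -52.  55.]
up sh [-0.055  0.012  0.188] rv [ 4.7 17.3  0.2] | step 135 10 q [-0.17 -0.68  1.92 -0.05  1.38  1.66] e 0.0 tilt 18 rim [490. -63. 290.] bot [460. -55. 195.]
```

```bash
python3 -m jog '[[-0.007,0.002,0.008,0,0,0],[-0.014,0.004,0.016,0,0,0],[-0.022,0.006,0.025,0.3,1,0],[-0.03,0.008,0.035,0.8,3,0],[-0.037,0.01,0.045,1.4,5,0],[-0.044,0.012,0.06,2.1,7.6,0],[-0.048,0.012,0.085,2.6,9.5,0],[-0.05,0.012,0.11,3,11,0]]' && python3 - <<'E'
from c import *
for n in('scene','side'):
    i,p,d=cam(n); Q=cloud(i,d); X,Y,Z=Q[...,0],Q[...,1],Q[...,2]
    m=(X>480)&(X<585)&(Y>-120)&(Y<-20)
    q=Q[m&(Z>94)&(Z<104)]; print(n,len(q),cv2.minEnclosingCircle(q[:,:2].astype(np.float32)), q[:,2].max())
    b,g,r=[p[...,k].astype(int) for k in range(3)]
    cv2.imwrite(f'pics/{n}5.png',p)
i,p,d=cam('scene');cv2.imwrite('pics/after.png',cv2.resize(p[80:300,240:520],(760,597)))
E
```

```text
t: 22.4
ee_pos: [496.8, -64.6, 165.1]
eef_rot: [-3.141, -0.637, -0.266]
contact_force: [0.2, -0.5, -0.2]
grip_width: 85.5
gripper_force: 0.0
scene 148 ((530.8063354492188, -72.4648208618164), 36.59637451171875) 101.51763687712389
side 124 ((533.2788696289062, -70.87226867675781), 36.895511627197266) 100.91273703744218
```

View pics/after.png

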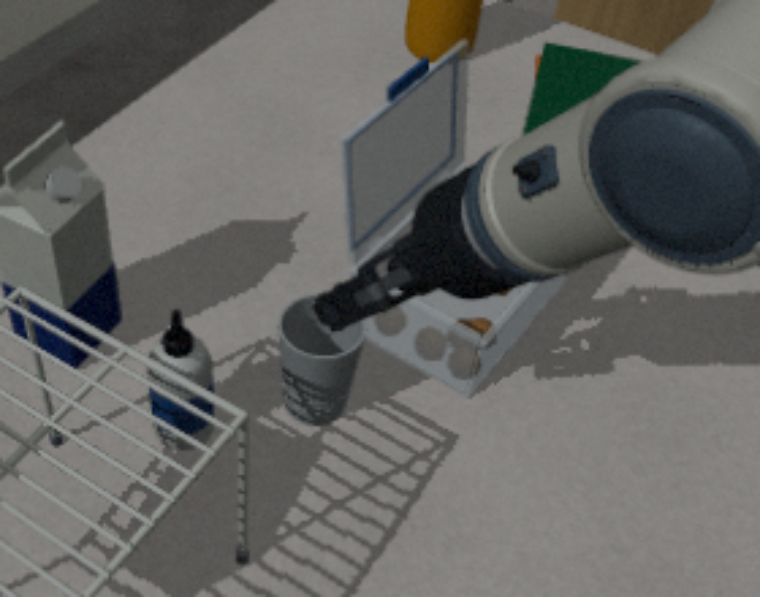

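The cup stands upright and alone on the table at about (531,-71). The bottle and carton look untouched, and the lid leans back at (410,150). Next is the lid: shut fingers, tool down, over and behind it.

```bash
cat > lid.py <<'E'
from k import *
np.set_printoptions(precision=3,suppress=True)
def show2(W):
    s=log(); p0=s['ee_pos']; r0=R.from_euler('xyz',s['eef_rot']); q=s['joint_positions']
    for n,t,a,p in W:
        T=tgt(a,p); q,e=ik(np.array(t,float),T,P,q)
        print(n,'sh',((np.array(t)-p0)/1000).round(3),'rv',rv(r0,T),'q',q.round(2),'e',round(e,1))
E
python3 - <<'E'
from lid import *
show2([('up',[500,-90,320],-15,75),('o',[560,-200,340],-20,90),('o2',[640,-255,330],-22,90),('down',[632,-255,172],-22,90),('c',[588,-255,175],-22,90),('c2',[511,-255,174],-22,90),('c3',[476,-255,148],-22,90),('c4',[451,-255,88],-22,90)])
E
```

```text
up sh [ 0.002 -0.025  0.154] rv [ 5.6 21.   0.2] q [-0.24 -0.36  1.5  -0.01  1.74  1.59] e 0.0
o sh [ 0.062 -0.135  0.174] rv [11.1 35.  -4.6] q [-0.4   0.13  0.99  0.    2.02  1.52] e 0.0
o2 sh [ 0.142 -0.19   0.164] rv [11.7 34.8 -6.5] q [-0.43  0.41  0.68  0.    2.05  1.53] e 0.0
down sh [ 0.134 -0.19   0.006] rv [11.7 34.8 -6.5] q [-0.43  0.31  1.09  0.    1.74  1.52] e 0.0
c sh [ 0.09  -0.19   0.009] rv [11.7 34.8 -6.5] q [-0.46  0.2   1.21  0.    1.73  1.49] e 0.0
c2 sh [ 0.013 -0.19   0.008] rv [11.7 34.8 -6.5] q [-0.52  0.01  1.42  0.    1.72  1.43] e 0.0
c3 sh [-0.022 -0.19  -0.018] rv [11.7 34.8 -6.5] q [-0.55 -0.07  1.54  0.    1.67  1.4 ] e 0.0
c4 sh [-0.047 -0.19  -0.078] rv [11.7 34.8 -6.5] q [-0.58 -0.11  1.69  0.    1.57  1.37] e 0.0
```

```bash
python3 -m jog '[[0,-0.003,0.04,0.7,2.5,0],[0,-0.008,0.085,2,7,0],[0.002,-0.02,0.13,4,14,-0.5],[0.01,-0.04,0.16,6,20,-1],[0.03,-0.07,0.17,8,25,-2.5],[0.055,-0.11,0.172,10,31,-4],[0.085,-0.15,0.17,11.7,34.8,-6.5],[0.13,-0.185,0.165,11.7,34.8,-6.5]]' 0 40 && python3 - <<'E'
from lid import *
show2([('o2',[640,-255,330],-22,90),('down',[634,-255,172],-22,90),('c',[588,-255,175],-22,90)])
E
```

```text
t: 23.55
ee_pos: [628.0, -251.6, 326.5]
eef_rot: [-3.142, 0.007, -0.385]
contact_force: [0.4, -0.5, 1.6]
grip_width: -0.0
gripper_force: 0.0
o2 sh [ 0.012 -0.003  0.004] rv [-0.1 -0.3  0.1] q [-0.43  0.41  0.68  0.    2.05  1.53] e 0.0
down sh [ 0.006 -0.003 -0.154] rv [-0.1 -0.3  0.1] q [-0.43  0.32  1.08  0.    1.74  1.52] e 0.0
c sh [-0.04  -0.003 -0.151] rv [-0.1 -0.3  0.1] q [-0.46  0.2   1.21  0.    1.73  1.49] e 0.0
```

```bash
python3 -m jog '[[0.008,-0.003,-0.02,0,0,0],[0.008,-0.003,-0.05,0,0,0],[0.008,-0.003,-0.08,0,0,0],[0.008,-0.003,-0.11,0,0,0],[0.008,-0.003,-0.14,0,0,0],[0.008,-0.003,-0.154,0,0,0],[0,-0.003,-0.154,0,0,0],[-0.01,-0.003,-0.154,0,0,0]]' && python3 -m jog '[[-0.01,0,0,0,0,0],[-0.02,0,0.001,0,0,0],[-0.03,0,0.002,0,0,0],[-0.04,0,0.004,0,0,0],[-0.05,0,0.007,0,0,0],[-0.06,0,0.009,0,0,0],[-0.07,0,0.01,0,0,0],[-0.08,0,0.009,0,0,0]]'
```

```text
t: 24.55
ee_pos: [616.6, -252.7, 176.9]
eef_rot: [3.142, 0.001, -0.383]
contact_force: [-0.7, 0.1, -0.1]
grip_width: 0.3
gripper_force: 0.0
t: 25.55
ee_pos: [536.3, -252.6, 184.3]
eef_rot: [-3.141, 0.003, -0.383]
contact_force: [1.7, 0.2, -0.4]
grip_width: -0.1
gripper_force: 0.4
```

```bash
python3 -m jog '[[-0.01,0,-0.003,0,0,0],[-0.02,0,-0.007,0,0,0],[-0.03,0,-0.013,0,0,0],[-0.038,0,-0.019,0,0,0],[-0.046,0,-0.025,0,0,0],[-0.053,0,-0.031,0,0,0],[-0.06,0,-0.038,0,0,0],[-0.065,0,-0.045,0,0,0]]' && python3 -m jog '[[-0.004,0,-0.008,0,0,0],[-0.008,0,-0.016,0,0,0],[-0.011,0,-0.024,0,0,0],[-0.014,0,-0.032,0,0,0],[-0.016,0,-0.038,0,0,0],[-0.018,0,-0.043,0,0,0],[-0.02,0,-0.048,0,0,0],[-0.02,0,-0.048,0,0,0]]'
```

```text
t: 26.55
ee_pos: [471.4, -252.6, 138.7]
eef_rot: [-3.141, 0.003, -0.383]
contact_force: [-0.2, -0.5, 0.1]
grip_width: 0.1
gripper_force: 0.3
t: 27.55
ee_pos: [451.5, -252.6, 90.7]
eef_rot: [-3.141, 0.004, -0.383]
contact_force: [-0.2, -0.5, 0.4]
grip_width: -0.1
gripper_force: 0.0
```

```bash
python3 -m jog '[[0,0,-0.001,0,0,0],[0,0,-0.0015,0,0,0],[0,0,-0.002,0,0,0],[0,0,-0.0025,0,0,0],[0,0,-0.003,0,0,0],[0,0,-0.0035,0,0,0],[0,0,-0.004,0,0,0],[0,0,-0.004,0,0,0]]'
```

```text
t: 28.55
ee_pos: [452.0, -252.8, 88.5]
eef_rot: [3.142, 0.002, -0.383]
contact_force: [-3.7, 1.1, 7.5]
grip_width: 0.2
gripper_force: 3.5
```

```bash
python3 -m jog '[[0,0,0.01,0,0,0],[0,0,0.03,0,0,0],[0,0,0.06,0,0,0],[0,0,0.1,0,0,0],[-0.02,0,0.15,0,0,0],[-0.05,0,0.19,0,0,0],[-0.08,0,0.21,0,0,0],[-0.1,0,0.22,0,0,0]]' && python3 - <<'E'
from h import *
i,p,d=cam('scene'); Q=cloud(i,d); X,Y,Z=Q[...,0],Q[...,1],Q[...,2]
m=(X>400)&(X<580)&(Y>-350)&(Y<-150)&(Z>70)
q=Q[m&(Z<130)]
for a in(415,440,470,500,530): w=q[abs(q[:,0]-a)<12]; print(a,len(w),np.median(w[:,2]),w[:,2].max())
cv2.imwrite('pics/end.png',cv2.resize(p[80:300,240:520],(760,597)))
E
```

```text
t: 29.55
ee_pos: [351.1, -252.8, 310.0]
eef_rot: [3.141, -0.001, -0.383]
contact_force: [0.1, -0.5, -0.3]
grip_width: -0.1
gripper_force: 0.0
415 428 86.54358077216426 91.32302771254297
440 611 87.91145197756873 93.10451927965778
470 597 87.87282550400164 92.61265437763961
500 570 87.74698520606603 92.1019145833551
530 549 88.1653658209899 93.396217217438
```

View pics/end.png

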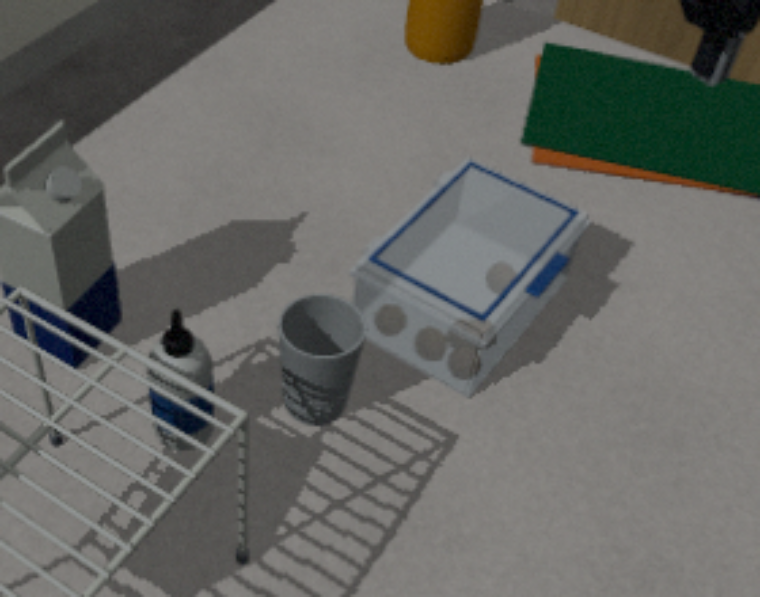

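The lid is flat and shut at about 88 mm along its whole length. The cup stands upright, and the bottle and carton are where they were. Five walnuts can be made out in the box, none lie on the table and the cup is empty.

```bash
python3 -c "
from bench import ctrl
print(ctrl.sign_off())"
```

```text
the job is handed in; nothing more can be done
None
```

I handed the job in at about 30 s. The walnuts are poured into the box, the empty cup stands upright on the table and the lid is shut. The last picture shows only five walnuts, but the cup is empty and none lie on the table. The sugar box wasn't in that last picture.

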